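# Clear the repair mat: crate the spray cans under the swing-arm lamp

## Robot

A 6-joint arm with a two-finger parallel gripper is mounted at the origin on the work surface. World frame = base frame: x ahead of the robot, y to its left, z up, the work surface at z = 0. Lengths are in m, angles in rad, forces in N, time in s.
With the tool pointing down it reaches from about 0.375 to 0.9 m from the base axis. Payload 3.1 kg.
Tool frame: the origin (TCP) lies midway between the tips of the shut fingers; the grasp point (between the pads) lies 19 mm behind it (manip.pinch_z is the distance from the TCP to the grasp point, in m); z points along the fingers, y is the line along which they close (so a half turn about z gives the same grasp; the last joint's range is limited). The gripper opens to 85 mm and grips with 20 to 120 N. Pads are 22 mm wide; open, the fingers measure 114 mm over their backs; the gripper's body (76 mm by 85 mm) begins 54 mm behind the grasp point. The pads swing forward as they close: fully open they stand 13 mm farther back than shut.
Start: joints at [0.925, 0.527, 1.433, -0, 1.181, -0.178], TCP at [0.281, 0.558, 0.231] pointing down, gripper open.
Joint ranges: [-3.08, 3.08], [-0.75, 2.2], [0.22, 2.44], [-1.43, 4.57], [0, 2.65], [-2.85, 2.85]. Speed limits (rad/s): [2.79, 2.79, 3.14, 3.14, 3.14, 3.14].

## Interface

Orientations are given as a unit quaternion [x, y, z, w].
In Python, from station import manip, viewer, ticket gives the robot as it stands.
- The arm moves only by the shell command python3 -m creep 'ROWS' [FORCE]. ROWS is JSON, a list of rows, each an object with "slide": the shift along the tool's x, y, z in cm, a list of three; "angular": the turn, a rotation vector about the tool's x, y, z in rad, a list of three; "claw": the opening, from -1 (shut) to 1 (fully open). A call has 1 to 10 rows; each row shifts and turns the commanded pose from where the row before left it, along the tool's axes as they then stand; what a row does not reach is not made up. A row lasts 1/12 s, in which the tool goes at most 41.7 mm and 7.16 degrees, less where a joint would pass 70% of its speed; a pose out of reach is approached as far as the arm can. A call with a gripper value outside its range is refused whole. The fingers move at their own pace and stop on an object; FORCE is the grip in N (left out, the last holds). Time passes only in rows, so rows that do not move let the fingers close. It gives the time, the measured TCP pose, the force, the opening and the grip force at its end, in the units of the state.
- manip.sense(): the state, without advancing time (a new reading comes with each control period).
- viewer.snapshot(name): name is "side" or "top" or "wrist"; returns the picture (384x512x3 uint8, blue, green, red); there is no depth.
- viewer.calibration(name): a dict with "fov_y" (degrees; the focal length in pixels is half the picture's height over the tangent of half this angle, whatever the lens; pixels are square), "cx", "cy" (the principal point, pixels), "T" (4x4, takes a point from camera to world coordinates); the wrist camera has in their place "tool_from_camera" (4x4, takes a point from camera to tool coordinates, whose origin is the TCP and whose axes are the flange's). Camera axes: x right, y up, looking along -z (the intrinsics and any distortion apply to the point x, -y, -z); pixel columns grow to the right and rows downward; lengths in m; the calibration is good to about 2 mm. A picture is of the moment at which its call begins: read the wrist's pose just before it. calibration takes no time and is no camera call.
- ticket.sign_off(): hands the job in; it is judged then, once.
The state is a dict: "t": time; "q": joint angles; "qd": joint speeds; "tau": joint torques, N m; "tcp_pos": TCP position; "tool_rot": TCP orientation; "force": force on the tool from outside, world axes, zero at the start; "ft_torque": the same for the moment, N m; "finger_gap": opening from 0.0 (shut) to 1.0 (fully open); "gripper_force": force on a finger pad.
Only numpy, scipy, OpenCV 4.12 (cv2) and the standard library are available. Lean on these libraries where they do the work, as an engineer would, in place of code of your own. Each camera call takes 0.05 s, during which the arm holds its last target. There are 200 camera calls.

## Task

Clear the repair mat for the next job. First take the lamp by its red grip and swing it back until the whole lamp head is off the mat past its far edge; then stand every spray can and jar that is on the mat upright in the divided crate, one per cell, tall cans in the back row and short jars in the front row. When all are in, swing the lamp back over the middle of the mat, and leave the tape, mug and screwdriver where they are.

Things in the scene. Friction and masses are not known exactly. Their poses are not given: they have to be found in the camera images.
- mat: blue-grey rubber repair mat lying flat on the bench, 240 mm (its x) by 360 mm (its y), 1 mm thick, thin grey border line; origin at its centre on the bench, x pointing away from the robot, y to the robot's left
- mat_mid (a point): the middle of the mat
- crate: grey plastic crate with black dividers, fixed on the bench to the left of the mat, 158 mm (its x) by 234 mm (its y), walls 62 mm high and 5 mm thick, floor 6 mm thick, dividers 52 mm above the bench and 4 mm thick; two rows of three square cells, 72 mm wide inside at 76 mm pitch. Origin under its centre; x points to the back row (away from the robot), y to the left along the rows
- lamp_grip (a point): hold point of the upright round red grip (22 mm in diameter, free from 237 to 290 mm above the bench) on top of the lamp head; 266 mm above the bench. The lamp arm just under it is 20 mm wide, its top at 235 mm. This point's x axis points level along the arm, away from the post; the arm's upright swing axis is 351 mm from it towards -x
- lamp_head (a point): centre of the underside of the round white lamp head (90 mm across, 192 to 220 mm above the bench), straight under the grip. The arm turns about an upright post (20 mm thick, 290 mm high, base 124 mm across) beyond the mat's far right corner; about 1.4 N moves it and it stays where left. Clockwise from above takes it off the mat's far edge; stops 1 rad that way, 0.35 rad back
- back_1 (a point): centre of the left cell of the crate's back row (far from the robot), on the crate's inner floor
- front_1 (a point): centre of the left cell of the crate's front row (near the robot), on the crate's inner floor
- back_2 (a point): centre of the middle cell of the crate's back row (far from the robot), on the crate's inner floor
- front_2 (a point): centre of the middle cell of the crate's front row (near the robot), on the crate's inner floor
- back_3 (a point): centre of the right cell of the crate's back row (far from the robot), on the crate's inner floor
- front_3 (a point): centre of the right cell of the crate's front row (near the robot), on the crate's inner floor
- can_1: tall spray can, white with a red band and red cap: 45 mm in diameter up to 118 mm, then a cap 35 mm wide, 140 mm tall in all, about 160 g; origin at the centre of its underside, z up along it. May be absent
- can_2: tall spray can, aluminium with a blue band and black cap: 45 mm in diameter up to 118 mm, then a cap 35 mm wide, 140 mm tall in all, about 160 g; origin at the centre of its underside, z up along it. May be absent
- can_3: tall spray can, aluminium with a yellow band and orange cap: 45 mm in diameter up to 118 mm, then a cap 35 mm wide, 140 mm tall in all, about 160 g; origin at the centre of its underside, z up along it. May be absent
- jar_1: short jar, amber with a black lid: body 48 mm in diameter up to 50 mm, a screw lid 40 mm in diameter from 56 to 82 mm (its top), about 140 g; origin at the centre of its underside, z up along it. May be absent
- jar_2: short jar, white with a blue lid: body 48 mm in diameter up to 50 mm, a screw lid 40 mm in diameter from 56 to 82 mm (its top), about 140 g; origin at the centre of its underside, z up along it. May be absent
- jar_3: short jar, white with a green lid: body 48 mm in diameter up to 50 mm, a screw lid 40 mm in diameter from 56 to 82 mm (its top), about 140 g; origin at the centre of its underside, z up along it. May be absent
- tape: roll of yellow tape lying flat beyond the crate, 110 mm across, 38 mm high; not part of the job
- mug: black mug, 76 mm wide and 85 mm high, at the far side of the bench; not part of the job
- driver: screwdriver with a red handle, 180 mm long, lying beyond the mat; not part of the job

How it is judged:
By the outcome, as a careful person would: the job done as asked, in the order asked, and still so for the second after the job is handed in, with the robot touching nothing.
Of can_1, can_2, can_3, jar_1, jar_2, jar_3 only 4 to 6 are there at a start; the rules pass over those that are not, and their reading is None.
At some moment in a run one of jar_1, jar_2, jar_3 may be knocked a few centimetres aside while the robot is not near it.
It also fails if it takes over 210 s, if anything falls off the work surface, if the arm or the gripper's body presses on something with over 40 N, if the wrist force passes 120 N, or if a joint passes its speed limit or range.

## Working session

There is one attempt and no reset: what is moved stays moved. The work goes in short steps, Python scripts to look and compute and a shell command to move; the robot and the scene stay as the last step left them, time stands still between calls to the robot, and variables do not carry over. Pictures are saved under pics/ and viewed, at most 14 in all, crops included, and the job is handed in when it is done.

```bash
ls; mkdir -p pics; python3 - <<'E'
from station import manip, viewer
import cv2,numpy as np
print(manip.sense())
for n in ["side","top","wrist"]:
    c=viewer.calibration(n); print(n,{k:(np.round(v,4).tolist() if not isinstance(v,(str,dict)) else v) for k,v in c.items()})
    cv2.imwrite(f"pics/a_{n}.png",viewer.snapshot(n))
E
```

```text
pics
{'t': 0.0, 'q': array([ 9.25468663e-01,  5.28468602e-01,  1.43391369e+00, -1.57530973e-05,
        1.18142604e+00, -1.78501792e-01]), 'qd': array([-0.00102108, -0.00117837, -0.00031876, -0.00123879, -0.00211015,
       -0.00025643]), 'tau': array([-1.21848425e-03, -4.42350590e+01, -1.78025776e+01, -1.62045967e-04,
        8.32675636e-03,  2.04986355e-05]), 'tcp_pos': array([0.28081573, 0.5575433 , 0.23032852]), 'tool_rot': array([ 2.31296191e-01,  9.72882750e-01, -1.01809141e-03, -4.36865338e-04]), 'force': array([0.289179  , 0.62995554, 0.14462144]), 'ft_torque': array([ 0.06575558, -0.00334781, -0.0494157 ]), 'gripper_force': 0.0, 'finger_gap': 1.0021828488689666}
side {'fov_y': 52.687, 'cx': 249.5037, 'cy': 193.8559, 'T': [[0.8442, 0.3532, -0.4031, 0.2332], [-0.536, 0.554, -0.637, -0.5961], [-0.0017, 0.7539, 0.657, 0.7991], [0.0, 0.0, 0.0, 1.0]]}
top {'fov_y': 55.7368, 'cx': 259.8294, 'cy': 192.968, 'T': [[0.0022, 0.9966, -0.0825, 0.5285], [-1.0, 0.0019, -0.0035, 0.0134], [-0.0034, 0.0825, 0.9966, 0.9622], [0.0, 0.0, 0.0, 1.0]]}
wrist {'fov_y': 69.146, 'cx': 255.0017, 'cy': 187.3715, 'tool_from_camera': [[-0.0003, 0.9609, 0.277, 0.0705], [1.0, 0.0002, 0.0006, 0.0], [0.0005, 0.277, -0.9609, -0.1415], [0.0, 0.0, 0.0, 1.0]]}
```

View pics/a_top.png

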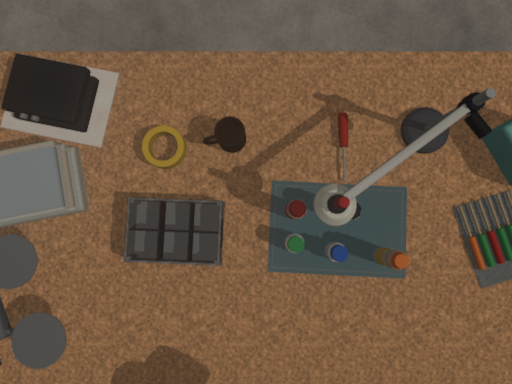

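View pics/a_side.png

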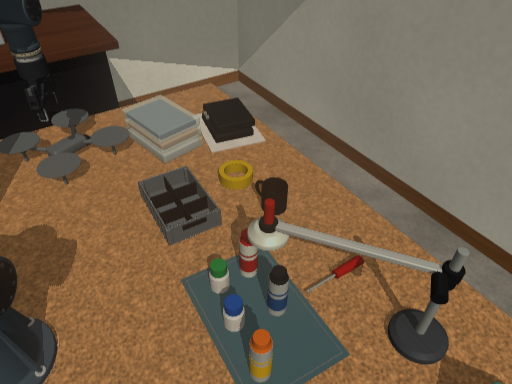

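The top view shows the red can (297,209), green jar (295,243), blue jar (338,253), yellow can with orange cap (400,261) and black-cap can (355,210) beside the lamp head. The red grip is at (343,202). The crate spans about (127..222, 198..264) and the mat (270..407, 182..276). The side view agrees, and no amber jar is visible so far.

```bash
cat > h.py <<'E'
import cv2,numpy as np
from station import manip, viewer
from scipy.spatial.transform import Rotation as R
def camT(n):
    c=viewer.calibration(n)
    if 'T' in c: return c,np.array(c['T'])
    s=manip.sense(); W=np.eye(4); W[:3,:3]=R.from_quat(s['tool_rot']).as_matrix(); W[:3,3]=s['tcp_pos']
    return c,W@np.array(c['tool_from_camera'])
def ray(n,u,v,cam=None):
    c,T=cam or camT(n); f=192/np.tan(np.radians(c['fov_y']/2))
    d=T[:3,:3]@np.array([(u-c['cx'])/f,-(v-c['cy'])/f,-1]); return T[:3,3],d/np.linalg.norm(d)
def plane(n,u,v,z,cam=None):
    o,d=ray(n,u,v,cam); return o+d*(z-o[2])/d[2]
def tri(*rs):
    A=0;b=0
    for o,d in rs:
        P=np.eye(3)-np.outer(d,d); A=A+P; b=b+P@o
    return np.linalg.solve(A,b)
def proj(n,p,cam=None):
    c,T=cam or camT(n); f=192/np.tan(np.radians(c['fov_y']/2)); q=T[:3,:3].T@(np.asarray(p)-T[:3,3])
    return np.array([c['cx']-f*q[0]/q[2],c['cy']+f*q[1]/q[2]])
RANGES=dict(red=[(0,130,60),(6,255,255)],orange=[(7,200,150),(16,255,255)],green=[(45,130,40),(80,255,255)],blue=[(108,150,60),(125,255,255)],yellow=[(22,150,90),(32,255,255)])
def blobs(img,col,amin=15):
    m=cv2.inRange(cv2.cvtColor(img,cv2.COLOR_BGR2HSV),*map(np.array,RANGES[col]))
    n,l,s,c=cv2.connectedComponentsWithStats(m)
    return [(s[i].tolist(),c[i].round(1).tolist()) for i in range(1,n) if s[i][4]>=amin]
def go(p,zrot=None):
    "shift in tool axes (cm) from commanded=measured pose to world TCP p"
    s=manip.sense(); M=R.from_quat(s['tool_rot']).as_matrix()
    print('tcp',s['tcp_pos'].round(4),'d_cm',(M.T@(np.array(p)-s['tcp_pos'])*100).round(2),'yaw y-axis',np.degrees(np.arctan2(M[1,1],M[0,1])).round(1))
E
python3 - <<'E'
from h import *
for n in ["top","side"]:
    im=cv2.imread(f"pics/a_{n}.png")
    for c in RANGES: print(n,c,blobs(im,c))
for u,v in [(272,182),(407,186),(405,276),(269,273)]: print('mat',plane('top',u,v,0.001).round(3))
for u,v in [(127,198),(223,200),(221,265),(124,263)]: print('crate',plane('top',u,v,0.062).round(3))
print('post',plane('top',490,93,.29).round(3))
im=cv2.imread("pics/a_top.png")[165:290,255:425]
cv2.imwrite("pics/a_crop.png",cv2.resize(im,None,fx=4.5,fy=4.5,interpolation=cv2.INTER_CUBIC))
E
```

```text
top red [([338, 113, 10, 34, 288], [342.9, 129.3]), ([334, 197, 15, 11, 118], [342.0, 201.9]), ([289, 200, 17, 18, 229], [296.9, 208.5]), ([487, 231, 18, 33, 246], [495.6, 246.8])]
top orange []
top green [([506, 225, 6, 17, 54], [509.5, 231.1]), ([497, 228, 15, 32, 197], [504.8, 243.3]), ([480, 234, 15, 32, 139], [487.1, 250.0])]
top blue [([333, 246, 15, 15, 181], [339.7, 253.0])]
top yellow []
side red [([264, 198, 11, 27, 265], [268.8, 211.0]), ([240, 229, 12, 17, 116], [244.5, 238.4]), ([240, 256, 18, 16, 196], [248.6, 264.7]), ([332, 256, 32, 22, 302], [347.7, 266.2])]
side orange [([253, 330, 19, 23, 321], [261.6, 340.9])]
side green [([210, 258, 17, 20, 254], [218.2, 267.3])]
side blue [([224, 294, 18, 22, 313], [233.1, 304.6])]
side yellow [([219, 161, 34, 28, 684], [235.6, 174.4]), ([252, 362, 20, 16, 166], [262.2, 370.8])]
mat [ 0.637 -0.015  0.001]
mat [ 0.627 -0.374  0.001]
mat [ 0.392 -0.362  0.001]
mat [ 0.399 -0.008  0.001]
crate [0.59  0.347 0.062]
crate [0.585 0.108 0.062]
crate [0.426 0.111 0.062]
crate [0.43  0.349 0.062]
post [ 0.775 -0.42   0.29 ]
```

View pics/a_crop.png

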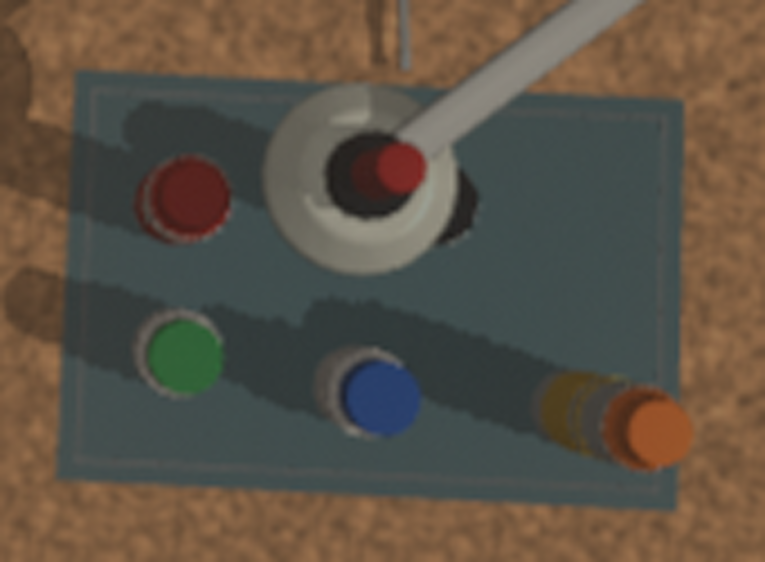

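The magnified view shows caps at these full-image pixels: red (297.4,209), green (296.1,244.3), blue (339.7,253.4) and orange (401.7,261). The grip top is at (344.1,202.3), and the black can is mostly hidden under the lamp head.

```bash
python3 - <<'E'
from h import *
p=plane
g=p('top',344.1,202.3,.29); print('grip top',g.round(4), 'proj side',proj('side',g), proj('side',g-[0,0,.05]))
print('grip side z.266',p('side',268.8,211,.266).round(4))
for nm,u,v,z,su,sv in [('red',297.4,209,.14,244.5,233),('green',296.1,244.3,.082,218.2,264),('blue',339.7,253.4,.082,233,300),('orange',401.7,261,.14,261.6,336)]:
    a=p('top',u,v,z); print(nm,a.round(4),tri(ray('top',u,v),ray('side',su,sv)).round(4),'proj side top centre',proj('side',a).round(1))
print('black side',p('side',279,270,.14).round(4))
go([*g[:2],.25])
E
```

```text
grip top [ 0.5671 -0.1403  0.29  ] proj side [269.14935582 200.62439287] [268.37606258 218.789821  ]
grip side z.266 [ 0.5648 -0.1438  0.266 ]
red [ 0.5604 -0.0687  0.14  ] [ 0.5575 -0.0674  0.1384] proj side top centre [247.2 232.2]
green [ 0.4778 -0.0709  0.082 ] [ 0.4781 -0.0711  0.0813] proj side top centre [217.9 263.8]
blue [ 0.4564 -0.1752  0.082 ] [ 0.4569 -0.175   0.0839] proj side top centre [232.7 300.7]
orange [ 0.4447 -0.3009  0.14  ] [ 0.4449 -0.3012  0.1396] proj side top centre [261.3 335.8]
black side [ 0.5589 -0.1971  0.14  ]
tcp [0.2809 0.5577 0.2306] d_cm [-56.97 -49.45  -1.88] yaw y-axis 63.3
```

```bash
python3 - <<'E'
import cv2
im=cv2.imread("pics/a_side.png")[180:384,170:370]
cv2.imwrite("pics/a_scrop.png",cv2.resize(im,None,fx=2.9,fy=2.9,interpolation=cv2.INTER_CUBIC))
E
```

```text
(no output)
```

View pics/a_scrop.png

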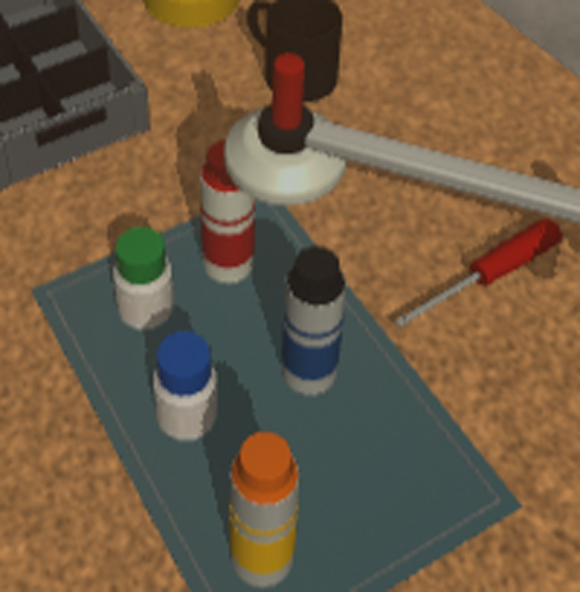

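The magnified side view shows the black-cap can's top at about (279,270) and no amber jar. That leaves three cans and two jars, to be confirmed once the lamp is moved. Now to the grip: lift, travel, then turn.

```bash
python3 -m creep '[{"slide":[0,0,-3],"angular":[0,0,0],"claw":1},{"slide":[0,0,-3],"angular":[0,0,0],"claw":1},{"slide":[0,0,-3],"angular":[0,0,0],"claw":1},{"slide":[-2.85,-2.47,0],"angular":[0,0,0],"claw":1},{"slide":[-2.85,-2.47,0],"angular":[0,0,0],"claw":1},{"slide":[-2.85,-2.47,0],"angular":[0,0,0],"claw":1},{"slide":[-2.85,-2.47,0],"angular":[0,0,0],"claw":1},{"slide":[-2.85,-2.47,0],"angular":[0,0,0],"claw":1},{"slide":[-2.85,-2.47,0],"angular":[0,0,0],"claw":1},{"slide":[-2.85,-2.47,0],"angular":[0,0,0],"claw":1}]'
python3 -m creep '[{"slide":[-2.85,-2.47,0],"angular":[0,0,0],"claw":1},{"slide":[-2.85,-2.47,0],"angular":[0,0,0],"claw":1},{"slide":[-2.85,-2.47,0],"angular":[0,0,0],"claw":1},{"slide":[-2.85,-2.47,0],"angular":[0,0,0],"claw":1},{"slide":[-2.85,-2.47,0],"angular":[0,0,0],"claw":1},{"slide":[-2.85,-2.47,0],"angular":[0,0,0],"claw":1},{"slide":[-2.85,-2.47,0],"angular":[0,0,0],"claw":1},{"slide":[0,0,0],"angular":[0,0,0.11],"claw":1},{"slide":[0,0,0],"angular":[0,0,0.11],"claw":1}]'
python3 -m creep '[{"slide":[0,0,0],"angular":[0,0,0.12],"claw":1},{"slide":[0,0,0],"angular":[0,0,0.12],"claw":1},{"slide":[0,0,0],"angular":[0,0,0],"claw":1},{"slide":[0,0,0],"angular":[0,0,0],"claw":1}]'
python3 - <<'E'
from h import *
go([.5665,-.141,.33])
cv2.imwrite("pics/b_w.png",viewer.snapshot("wrist"))
t=viewer.snapshot("top"); cv2.imwrite("pics/b_t.png",t)
print(proj('wrist',[.5665,-.141,.29]))
E
```

```text
t: 0.98
tcp_pos: [0.3816, 0.3122, 0.3212]
tool_rot: [0.231, 0.973, -0.0, -0.0]
force: [0.5, -0.7, 0.4]
finger_gap: 0.998
gripper_force: 0.0
t: 1.73
tcp_pos: [0.4827, 0.0673, 0.321]
tool_rot: [0.341, 0.94, -0.0, -0.0]
force: [-0.8, 0.7, -0.7]
finger_gap: 1.0
gripper_force: 0.0
t: 2.07
tcp_pos: [0.4817, 0.0698, 0.3211]
tool_rot: [0.446, 0.895, -0.0, -0.0]
force: [-0.5, -0.2, 0.5]
finger_gap: 0.999
gripper_force: 0.0
tcp [0.4817 0.0698 0.3211] d_cm [-21.93  -5.94  -0.89] yaw y-axis 37.1
[188.0356493  448.02138995]
```

View pics/b_w.png

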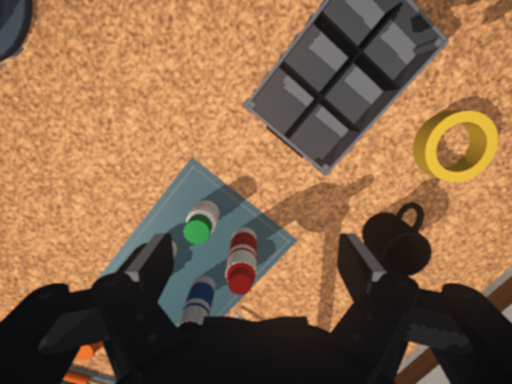

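The wrist view shows the crate from above at (345,80), the green jar at (200,225), the red can at (241,265) and the blue-band can at (200,300). The tape and mug are to the right. I stopped six rows short of the grip, so I'll continue.

```bash
python3 -m creep '[{"slide":[-3.65,-1,-0.1],"angular":[0,0,0],"claw":1},{"slide":[-3.65,-1,-0.1],"angular":[0,0,0],"claw":1},{"slide":[-3.65,-1,-0.1],"angular":[0,0,0],"claw":1},{"slide":[-3.65,-1,-0.1],"angular":[0,0,0],"claw":1},{"slide":[-3.65,-1,-0.1],"angular":[0,0,0],"claw":1},{"slide":[-3.65,-1,-0.1],"angular":[0,0,0],"claw":1},{"slide":[0,0,0],"angular":[0,0,0],"claw":1},{"slide":[0,0,0],"angular":[0,0,0],"claw":1},{"slide":[0,0,0],"angular":[0,0,0],"claw":1}]'
python3 - <<'E'
from h import *
go([.5665,-.141,.247])
cv2.imwrite("pics/c_w.png",viewer.snapshot("wrist"))
cv2.imwrite("pics/c_s.png",viewer.snapshot("side"))
print(proj('wrist',[.5665,-.141,.29]))
E
```

```text
t: 2.92
tcp_pos: [0.5649, -0.1408, 0.3268]
tool_rot: [0.447, 0.895, 0.0, -0.001]
force: [0.3, 0.1, -0.4]
finger_gap: 0.998
gripper_force: 0.0
tcp [ 0.5649 -0.1408  0.3268] d_cm [-0.12  0.12  7.98] yaw y-axis 36.9
[256.14600682 216.47431605]
```

View pics/c_s.png

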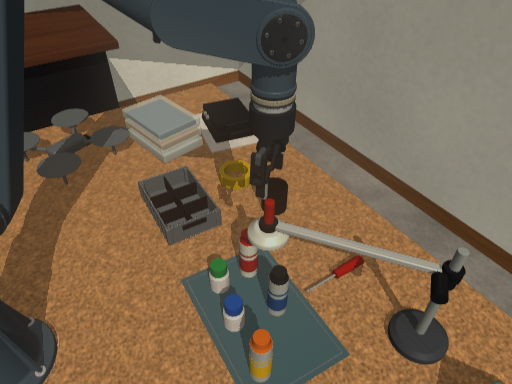

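The gripper is straight above the red grip at (268,210), with open fingers at about (265,165). Descend and close.

```bash
python3 -m creep '[{"slide":[-0.12,0.12,2],"angular":[0,0,0],"claw":1},{"slide":[0,0,2],"angular":[0,0,0],"claw":1},{"slide":[0,0,2],"angular":[0,0,0],"claw":1},{"slide":[0,0,2],"angular":[0,0,0],"claw":1},{"slide":[0,0,0],"angular":[0,0,0],"claw":1},{"slide":[0,0,0],"angular":[0,0,0],"claw":0},{"slide":[0,0,0],"angular":[0,0,0],"claw":-0.3},{"slide":[0,0,0],"angular":[0,0,0],"claw":-1},{"slide":[0,0,0],"angular":[0,0,0],"claw":-1},{"slide":[0,0,0],"angular":[0,0,0],"claw":-1}]' 30
python3 -m creep '[{"slide":[0,0,0],"angular":[0,0,0],"claw":-1},{"slide":[0,0,0],"angular":[0,0,0],"claw":-1},{"slide":[0,0,0],"angular":[0,0,0],"claw":-1},{"slide":[0,0,0],"angular":[0,0,0],"claw":-1}]'
python3 - <<'E'
from h import *
s=manip.sense(); g=s['tcp_pos'];print(g)
# post: top camera estimate; simulate per-row twist, 20 rows
post=np.array([.775,-.42]); d=g[:2]-post; print(np.linalg.norm(d),np.degrees(np.arctan2(d[1],d[0])))
E
```

```text
t: 3.85
tcp_pos: [0.5676, -0.1418, 0.2485]
tool_rot: [0.447, 0.895, 0.0, 0.001]
force: [-0.8, 0.6, 0.7]
finger_gap: 0.296
gripper_force: 0.0
t: 4.18
tcp_pos: [0.5676, -0.1417, 0.2485]
tool_rot: [0.447, 0.895, 0.0, 0.001]
force: [-1.5, 1.3, 6.2]
finger_gap: 0.247
gripper_force: 29.4
[ 0.56764557 -0.14174997  0.24848111]
0.34701432174964436 126.69381093988669
```

```bash
python3 -m creep '[{"slide":[0,0.4,0],"angular":[0,0,0.02],"claw":-1},{"slide":[0,0.88,0],"angular":[0,0,0.025],"claw":-1},{"slide":[0,0.88,0],"angular":[0,0,0.025],"claw":-1},{"slide":[0,0.88,0],"angular":[0,0,0.025],"claw":-1},{"slide":[0,0,0],"angular":[0,0,0],"claw":-1}]'
python3 -m creep '[{"slide":[0,0.88,0],"angular":[0,0,0.025],"claw":-1},{"slide":[0,1.4,0],"angular":[0,0,0.04],"claw":-1},{"slide":[0,1.4,0],"angular":[0,0,0.04],"claw":-1},{"slide":[0,1.4,0],"angular":[0,0,0.04],"claw":-1},{"slide":[0,1.4,0],"angular":[0,0,0.04],"claw":-1},{"slide":[0,0,0],"angular":[0,0,0],"claw":-1}]'
python3 -c "
from h import *
go([.744,-.07,.2485])"
```

```text
t: 4.6
tcp_pos: [0.5941, -0.124, 0.2485]
tool_rot: [0.489, 0.872, 0.001, 0.002]
force: [1.7, 1.1, 6.3]
finger_gap: 0.245
gripper_force: 29.7
t: 5.1
tcp_pos: [0.6529, -0.0954, 0.2485]
tool_rot: [0.567, 0.824, 0.001, 0.003]
force: [2.7, -2.1, 6.1]
finger_gap: 0.25
gripper_force: 29.9
tcp [ 0.6529 -0.0954  0.2485] d_cm [-0.88  9.41  0.05] yaw y-axis 20.9
```

```bash
python3 -m creep '[{"slide":[0,1.4,0],"angular":[0,0,0.04],"claw":-1},{"slide":[0,1.4,0],"angular":[0,0,0.04],"claw":-1},{"slide":[0,1.4,0],"angular":[0,0,0.04],"claw":-1},{"slide":[0,1.4,0],"angular":[0,0,0.04],"claw":-1},{"slide":[0,1.4,0],"angular":[0,0,0.04],"claw":-1},{"slide":[0,1.4,0],"angular":[0,0,0.04],"claw":-1},{"slide":[0,1.0,0],"angular":[0,0,0.03],"claw":-1},{"slide":[0,0,0],"angular":[0,0,0],"claw":-1},{"slide":[0,0,0],"angular":[0,0,0],"claw":0.2},{"slide":[0,0,0],"angular":[0,0,0],"claw":1}]'
python3 -m creep '[{"slide":[0,0,0],"angular":[0,0,0],"claw":1},{"slide":[0,0,0],"angular":[0,0,0],"claw":1},{"slide":[0,0,0],"angular":[0,0,0],"claw":1},{"slide":[0,0,0],"angular":[0,0,0],"claw":1},{"slide":[0,0,-3],"angular":[0,0,0],"claw":1},{"slide":[0,0,-3.5],"angular":[0,0,0],"claw":1},{"slide":[0,0,-3.5],"angular":[0,0,0],"claw":1},{"slide":[0,0,0],"angular":[0,0,0],"claw":1}]'
python3 - <<'E'
from h import *
go([.56,-.07,.35])
print(manip.sense()['q'])
cv2.imwrite("pics/d_t.png",viewer.snapshot("top"))
im=viewer.snapshot("side");cv2.imwrite("pics/d_s.png",im)
E
```

```text
t: 5.93
tcp_pos: [0.7394, -0.0717, 0.2463]
tool_rot: [0.673, 0.74, -0.0, -0.001]
force: [-0.5, -0.6, -0.4]
finger_gap: 0.523
gripper_force: 0.0
t: 6.6
tcp_pos: [0.7438, -0.0722, 0.3573]
tool_rot: [0.673, 0.74, 0.004, 0.007]
force: [0.8, -1.1, 1.9]
finger_gap: 1.0
gripper_force: 0.0
tcp [ 0.7438 -0.0722  0.3573] d_cm [  1.95 -18.29   0.43] yaw y-axis 5.4
[-2.45840051e-01  6.13986275e-01  9.23156882e-01  8.60111139e-05
  1.58776403e+00 -3.40280412e-01]
```

View pics/d_s.png

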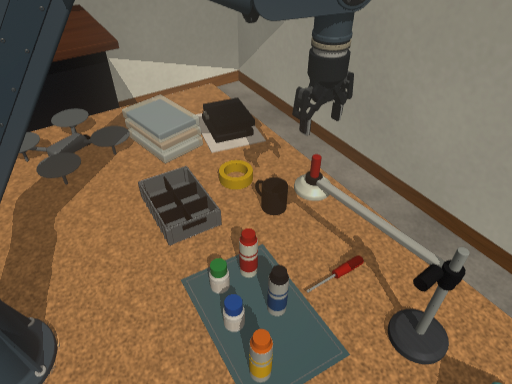

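The lamp head is now well past the far edge, with its grip at (316,167) in the side view. The mat holds red (248,240), black (278,275), green (219,267), blue (233,303) and orange (261,340). No amber jar is present.

```bash
cat >> h.py <<'E'
def cap(name,h,rad,dark=False,im=None,cam='side'):
    pass
E
python3 - <<'E'
from h import *
im=cv2.imread("pics/d_s.png")
for c in ['red','green','blue','orange']: print(c,blobs(im,c,60))
hsv=cv2.cvtColor(im,cv2.COLOR_BGR2HSV)
roi=(hsv[255:300,262:295,2]<45).astype(np.uint8)
n,l,s,c=cv2.connectedComponentsWithStats(roi)
for i in range(1,n):
    if s[i][4]>60: print('black',s[i],c[i]+[262,255])
# cap centroid in side ~ triangulate: cap mid centre z = h - half cap height
for nm,p in dict(red=[.5604,-.0687,.129],green=[.478,-.071,.069],blue=[.4566,-.1752,.069],orange=[.4448,-.301,.129],black=[.559,-.197,.129]).items(): print(nm,proj('side',p).round(1))
go([.5604,-.0687,.23])
E
```

```text
red [([310, 154, 11, 25, 211], [315.2, 165.9]), ([240, 229, 17, 17, 236], [248.0, 237.4]), ([240, 256, 18, 16, 197], [248.6, 264.7]), ([332, 256, 32, 22, 305], [347.8, 266.2])]
green [([210, 258, 17, 20, 255], [218.1, 267.4])]
blue [([224, 294, 18, 22, 311], [233.1, 304.6])]
orange [([252, 330, 20, 23, 344], [261.5, 341.1])]
black [  7  12  20  18 211] [277.88151659 276.88151659]
red [247.2 235.4]
green [218.3 267.3]
blue [233.  304.1]
orange [261.2 338.9]
black [278.7 273.2]
tcp [ 0.7413 -0.0716  0.3503] d_cm [  2.02 -18.05  11.94] yaw y-axis 5.4
```

```bash
python3 -m creep '[{"slide":[0.4,-3.6,0],"angular":[0,0,0],"claw":1},{"slide":[0.4,-3.6,0],"angular":[0,0,0],"claw":1},{"slide":[0.4,-3.6,0],"angular":[0,0,0],"claw":1},{"slide":[0.4,-3.6,1],"angular":[0,0,0],"claw":1},{"slide":[0.4,-3.6,2],"angular":[0,0,0],"claw":1},{"slide":[0,0,3],"angular":[0,0,0],"claw":1},{"slide":[0,0,3],"angular":[0,0,0],"claw":1},{"slide":[0,0,3],"angular":[0,0,0],"claw":1},{"slide":[0,0,0],"angular":[0,0,0],"claw":1},{"slide":[0,0,0],"angular":[0,0,0],"claw":1}]' 40
python3 - <<'E'
from h import *
im=viewer.snapshot("side"); print(blobs(im,'red',60))
go([.5604,-.0687,.083])
im=viewer.snapshot("wrist"); cv2.imwrite('pics/e_w.png',im); print(blobs(im,'red',60),proj('wrist',[.5604,-.0687,.14]))
E
```

```text
t: 7.53
tcp_pos: [0.5575, -0.068, 0.2251]
tool_rot: [0.673, 0.74, -0.001, -0.003]
force: [1.4, 0.5, -0.2]
finger_gap: 1.001
gripper_force: 0.0
[([310, 154, 11, 25, 209], [315.2, 165.9]), ([240, 229, 17, 17, 238], [248.0, 237.3]), ([240, 256, 18, 16, 197], [248.6, 264.7]), ([332, 256, 32, 22, 303], [347.8, 266.2])]
tcp [ 0.5592 -0.0685  0.227 ] d_cm [-0.04  0.14 14.4 ] yaw y-axis 5.4
[([241, 149, 33, 15, 146], [256.9, 153.9]), ([235, 165, 45, 47, 1562], [257.4, 187.7]), ([385, 260, 45, 19, 580], [409.4, 268.4])] [255.27103845 191.77857548]
```

```bash
python3 -m creep '[{"slide":[0,0.1,3],"angular":[0,0,0],"claw":1},{"slide":[0,0,3],"angular":[0,0,0],"claw":1},{"slide":[0,0,3],"angular":[0,0,0],"claw":1},{"slide":[0,0,3],"angular":[0,0,0],"claw":1},{"slide":[0,0,2.4],"angular":[0,0,0],"claw":1},{"slide":[0,0,0],"angular":[0,0,0],"claw":0.4},{"slide":[0,0,0],"angular":[0,0,0],"claw":0.2},{"slide":[0,0,0],"angular":[0,0,0],"claw":-1},{"slide":[0,0,0],"angular":[0,0,0],"claw":-1},{"slide":[0,0,0],"angular":[0,0,0],"claw":-1}]' 40
python3 -m creep '[{"slide":[0,0,0],"angular":[0,0,0],"claw":-1},{"slide":[0,0,0],"angular":[0,0,0],"claw":-1},{"slide":[0,0,0],"angular":[0,0,0],"claw":-1},{"slide":[0,0,-3],"angular":[0,0,0],"claw":-1},{"slide":[0,0,-3],"angular":[0,0,0],"claw":-1},{"slide":[0,0,-3],"angular":[0,0,0],"claw":-1},{"slide":[0,0,-3],"angular":[0,0,0],"claw":-1},{"slide":[0,0,0],"angular":[0,0,0],"claw":-1},{"slide":[0,0,0],"angular":[0,0,0],"claw":-1}]'
python3 - <<'E'
from h import *
# crate refinement from top view (saved at start)
im=cv2.imread("pics/a_top.png")
c=np.array([plane('top',u,v,.062)[:2] for u,v in [(127,198),(223,200),(221,265),(124,263)]]).mean(0)
yaw=-.015; X=np.array([np.cos(yaw),np.sin(yaw)]);Y=np.array([-X[1],X[0]])
print('centre',c)
for i,k in enumerate([1,0,-1],1): print('back',i,(c+.038*X+.076*k*Y).round(4),'front',i,(c-.038*X+.076*k*Y).round(4))
go([*(c+.038*X),.18])
crop=cv2.resize(im[180:280,110:240],None,fx=6,fy=6,interpolation=cv2.INTER_CUBIC)
for i,k in enumerate([1,0,-1],1):
  for s in (1,-1):
    p=proj('top',[*(c+s*.038*X+.076*k*Y),.006]); q=proj('top',[*(c+s*.038*X+.076*k*Y),.052])
    cv2.circle(crop,tuple(((p-[110,180])*6).astype(int)),3,(0,255,0),-1)
for s,k in [(1,1),(1,-1),(-1,-1),(-1,1)]:
    p=proj('top',[*(c+s*.079*X+k*.117*Y),.062]); cv2.circle(crop,tuple(((p-[110,180])*6).astype(int)),4,(0,0,255),-1)
for s,k in [(0,.5),(0,-.5)]:
    p=proj('top',[*(c+s*.079*X+k*.076*Y),.052]); cv2.circle(crop,tuple(((p-[110,180])*6).astype(int)),3,(0,255,255),-1)
cv2.imwrite("pics/a_crate.png",crop)
E
```

```text
t: 8.47
tcp_pos: [0.5623, -0.0691, 0.0858]
tool_rot: [0.673, 0.74, 0.001, 0.002]
force: [0.2, -1.0, 6.3]
finger_gap: 0.519
gripper_force: 40.7
t: 9.22
tcp_pos: [0.5616, -0.0688, 0.206]
tool_rot: [0.673, 0.74, 0.001, 0.003]
force: [-0.6, -0.4, -1.2]
finger_gap: 0.516
gripper_force: 41.7
centre [0.50783871 0.22894327]
back 1 [0.547  0.3044] front 1 [0.471  0.3055]
back 2 [0.5458 0.2284] front 2 [0.4698 0.2295]
back 3 [0.5447 0.1524] front 3 [0.4687 0.1535]
tcp [ 0.5616 -0.0688  0.206 ] d_cm [29.74  1.21  2.53] yaw y-axis 5.4
```

View pics/a_crate.png

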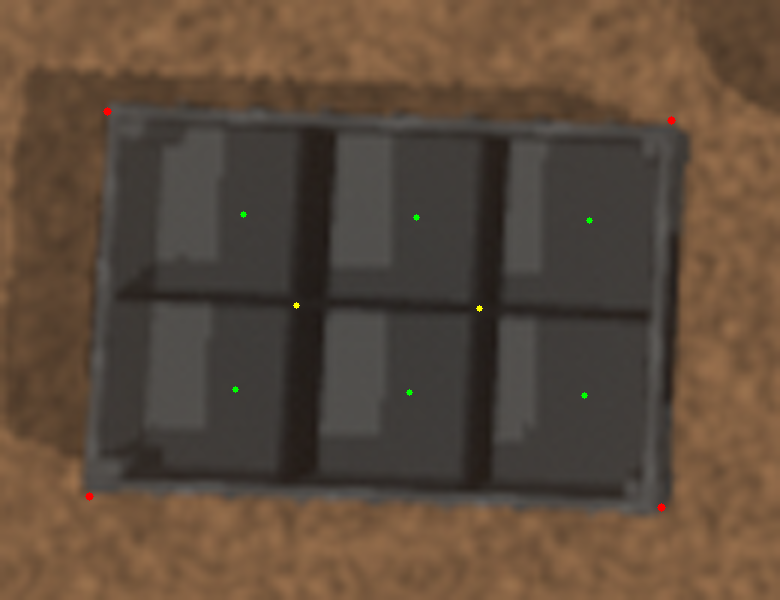

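The overlay shows my crate points fit to about 1 mm, but its yaw is nearer -0.036 rad because the middle divider runs from (120,295) to (650,314) in the crop. Corrected cells: back1 (.549,.303), back2 (.546,.227), back3 (.543,.151), front1 (.473,.305), front2 (.470,.229), front3 (.467,.153). The red can goes to back_1.

```bash
python3 -m creep '[{"slide":[3.7,0.22,0],"angular":[0,0,0],"claw":-1},{"slide":[3.7,0.22,0],"angular":[0,0,0],"claw":-1},{"slide":[3.7,0.22,0],"angular":[0,0,0],"claw":-1},{"slide":[3.7,0.22,0],"angular":[0,0,0],"claw":-1},{"slide":[3.7,0.22,0],"angular":[0,0,0],"claw":-1},{"slide":[3.7,0.22,0],"angular":[0,0,0],"claw":-1},{"slide":[3.7,0.22,0],"angular":[0,0,0],"claw":-1},{"slide":[3.7,0.22,0],"angular":[0,0,0],"claw":-1},{"slide":[3.7,0.22,0],"angular":[0,0,0],"claw":-1},{"slide":[3.7,0.22,0],"angular":[0,0,0],"claw":-1}]'
python3 -m creep '[{"slide":[0,0,0],"angular":[0,0,0],"claw":-1},{"slide":[0,0,0],"angular":[0,0,0],"claw":-1},{"slide":[0,0,0],"angular":[0,0,0],"claw":-1}]'
python3 - <<'E'
from h import *
go([.5487,.3026,.0925])
cv2.imwrite("pics/f_s.png",viewer.snapshot("side"));cv2.imwrite("pics/f_t.png",viewer.snapshot("top"))
im=cv2.imread("pics/f_s.png"); im2=cv2.imread("pics/f_t.png")
for c in ['green','blue','orange']: print(c,blobs(im,c,60),blobs(im2,c))
E
```

```text
t: 10.05
tcp_pos: [0.5458, 0.3033, 0.2013]
tool_rot: [0.673, 0.74, -0.002, -0.001]
force: [0.5, -0.2, -0.1]
finger_gap: 0.517
gripper_force: 41.6
t: 10.3
tcp_pos: [0.5463, 0.3013, 0.2017]
tool_rot: [0.673, 0.74, -0.002, -0.001]
force: [0.4, 0.2, -0.6]
finger_gap: 0.518
gripper_force: 41.6
tcp [0.5463 0.3013 0.2017] d_cm [ 0.12  0.29 10.92] yaw y-axis 5.4
green [([210, 258, 17, 20, 255], [218.0, 267.4])] [([506, 225, 6, 17, 55], [509.5, 231.1]), ([497, 228, 15, 32, 189], [504.8, 243.0]), ([480, 234, 15, 32, 137], [487.0, 249.7])]
blue [([224, 294, 18, 22, 314], [233.1, 304.5])] [([332, 246, 16, 15, 187], [339.7, 252.9])]
orange [([252, 330, 21, 23, 335], [261.5, 341.0])] []
```

View pics/f_s.png

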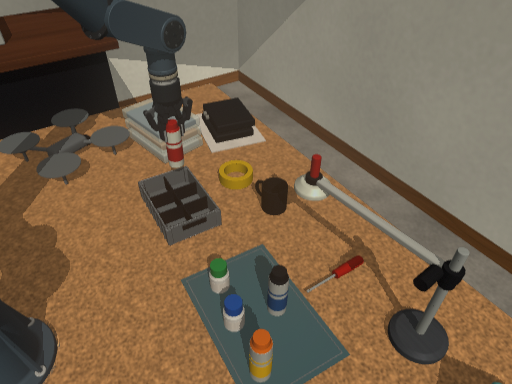

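The red can hangs upright above the back-left cell at (175,155), and the mat objects have not moved. Lower, release and rise.

```bash
python3 -m creep '[{"slide":[0.1,0.3,2],"angular":[0,0,0],"claw":-1},{"slide":[0,0,3],"angular":[0,0,0],"claw":-1},{"slide":[0,0,3],"angular":[0,0,0],"claw":-1},{"slide":[0,0,1.6],"angular":[0,0,0],"claw":-1},{"slide":[0,0,1],"angular":[0,0,0],"claw":-1},{"slide":[0,0,0.3],"angular":[0,0,0],"claw":-1},{"slide":[0,0,0],"angular":[0,0,0],"claw":-1},{"slide":[0,0,0],"angular":[0,0,0],"claw":0.3},{"slide":[0,0,0],"angular":[0,0,0],"claw":0.8},{"slide":[0,0,0],"angular":[0,0,0],"claw":0.8}]'
python3 -m creep '[{"slide":[0,0,0],"angular":[0,0,0],"claw":1},{"slide":[0,0,0],"angular":[0,0,0],"claw":1},{"slide":[0,0,-3],"angular":[0,0,0],"claw":1},{"slide":[0,0,-3],"angular":[0,0,0],"claw":1},{"slide":[0,0,-3],"angular":[0,0,0],"claw":1},{"slide":[0,0,-3],"angular":[0,0,0],"claw":1},{"slide":[0,0,0],"angular":[0,0,0],"claw":1}]'
python3 - <<'E'
from h import *
im=cv2.imread("pics/f_t.png")[170:290,260:420]
print(proj('top',[.5546,-.1995,.14]))
cv2.imwrite("pics/f_crop.png",cv2.resize(im,None,fx=4.5,fy=4.5,interpolation=cv2.INTER_CUBIC))
go([.5546,-.1995,.22])
E
```

```text
t: 11.23
tcp_pos: [0.5517, 0.3036, 0.0961]
tool_rot: [0.673, 0.74, 0.002, 0.001]
force: [0.5, 0.5, 1.0]
finger_gap: 0.897
gripper_force: 0.0
t: 11.82
tcp_pos: [0.5543, 0.3048, 0.2216]
tool_rot: [0.673, 0.74, 0.006, 0.003]
force: [0.8, -0.3, 1.0]
finger_gap: 0.997
gripper_force: 0.0
[355.29354984 211.67052311]
tcp [0.5543 0.3048 0.2216] d_cm [-50.21  -4.73  -0.06] yaw y-axis 5.4
```

View pics/f_crop.png

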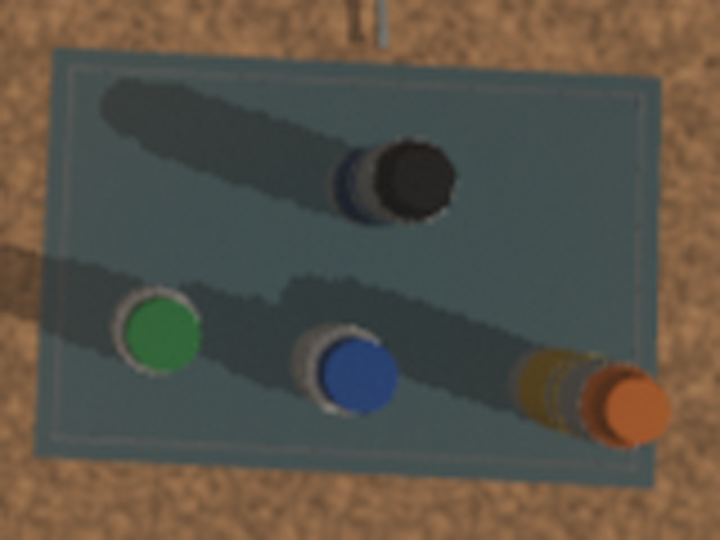

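The black cap is at crop (418,179), which is (353,210) in the top image, giving about (.558,-.195). Move over there.

```bash
python3 -m creep '[{"slide":[-3.83,-0.33,0],"angular":[0,0,0],"claw":1},{"slide":[-3.83,-0.33,0],"angular":[0,0,0],"claw":1},{"slide":[-3.83,-0.33,0],"angular":[0,0,0],"claw":1},{"slide":[-3.83,-0.33,0],"angular":[0,0,0],"claw":1},{"slide":[-3.83,-0.33,0],"angular":[0,0,0],"claw":1},{"slide":[-3.83,-0.33,0],"angular":[0,0,0],"claw":1},{"slide":[-3.83,-0.33,0],"angular":[0,0,0],"claw":1},{"slide":[-3.83,-0.33,0],"angular":[0,0,0],"claw":1},{"slide":[-3.83,-0.33,0],"angular":[0,0,0],"claw":1},{"slide":[-3.83,-0.33,0],"angular":[0,0,0],"claw":1}]'
python3 -m creep '[{"slide":[-3.83,-0.33,0],"angular":[0,0,0],"claw":1},{"slide":[-3.83,-0.33,0],"angular":[0,0,0],"claw":1},{"slide":[-3.83,-0.33,0],"angular":[0,0,0],"claw":1},{"slide":[0,0,0],"angular":[0,0,0],"claw":1},{"slide":[0,0,0],"angular":[0,0,0],"claw":1},{"slide":[0,0,0],"angular":[0,0,0],"claw":1},{"slide":[0,0,0],"angular":[0,0,0],"claw":1}]'
python3 - <<'E'
from h import *
go([.558,-.195,.083])
t=viewer.snapshot("side"); cv2.imwrite('pics/g_s.png',t)
for c in ['red','green','blue','orange']: print(c,blobs(t,c,60))
im=viewer.snapshot("wrist"); cv2.imwrite('pics/g_w.png',im); print(proj('wrist',[.558,-.195,.14]))
h=cv2.cvtColor(im,cv2.COLOR_BGR2HSV)[130:240,200:310]; m=(h[...,2]<60).astype(np.uint8)
n,l,s,c=cv2.connectedComponentsWithStats(m)
for i in range(1,n):
    if s[i][4]>200: print(s[i],c[i]+[200,130])
E
```

```text
t: 12.65
tcp_pos: [0.5532, -0.0829, 0.2144]
tool_rot: [0.673, 0.74, 0.0, 0.0]
force: [-0.2, 0.1, 0.0]
finger_gap: 0.998
gripper_force: 0.0
t: 13.23
tcp_pos: [0.5541, -0.1949, 0.2141]
tool_rot: [0.673, 0.74, 0.0, -0.001]
force: [-0.4, 0.1, -0.4]
finger_gap: 1.0
gripper_force: 0.0
tcp [ 0.5541 -0.1949  0.2141] d_cm [-0.06  0.4  13.11] yaw y-axis 5.5
red [([171, 152, 14, 13, 141], [176.8, 158.0]), ([310, 154, 11, 25, 215], [315.1, 165.9]), ([173, 176, 15, 13, 127], [180.1, 182.1]), ([332, 256, 32, 22, 305], [347.8, 266.2])]
green [([210, 258, 17, 20, 253], [218.1, 267.4])]
blue [([224, 294, 18, 22, 313], [233.1, 304.5])]
orange [([250, 330, 22, 23, 358], [261.3, 341.2])]
[259.61567821 197.62174734]
[  37   39   47   48 1682] [259.97978597 192.29131986]
```

```bash
python3 -m creep '[{"slide":[0,0.4,3],"angular":[0,0,0],"claw":1},{"slide":[0,0,3],"angular":[0,0,0],"claw":1},{"slide":[0,0,3],"angular":[0,0,0],"claw":1},{"slide":[0,0,3],"angular":[0,0,0],"claw":1},{"slide":[0,0,1.2],"angular":[0,0,0],"claw":1},{"slide":[0,0,0],"angular":[0,0,0],"claw":0.4},{"slide":[0,0,0],"angular":[0,0,0],"claw":0.2},{"slide":[0,0,0],"angular":[0,0,0],"claw":-1},{"slide":[0,0,0],"angular":[0,0,0],"claw":-1},{"slide":[0,0,0],"angular":[0,0,0],"claw":-1}]' 40
python3 -m creep '[{"slide":[0,0,0],"angular":[0,0,0],"claw":-1},{"slide":[0,0,0],"angular":[0,0,0],"claw":-1},{"slide":[0,0,0],"angular":[0,0,0],"claw":-1},{"slide":[0,0,-3],"angular":[0,0,0],"claw":-1},{"slide":[0,0,-3],"angular":[0,0,0],"claw":-1},{"slide":[0,0,-3],"angular":[0,0,0],"claw":-1},{"slide":[0,0,-3],"angular":[0,0,0],"claw":-1},{"slide":[0,0,0],"angular":[0,0,0],"claw":-1},{"slide":[0,0,0],"angular":[0,0,0],"claw":-1}]'
python3 -c "
from h import *
go([.546,.2266,.2])"
```

```text
t: 14.17
tcp_pos: [0.5597, -0.1967, 0.0844]
tool_rot: [0.673, 0.74, 0.0, 0.002]
force: [-0.1, 0.0, 3.6]
finger_gap: 0.517
gripper_force: 40.8
t: 14.92
tcp_pos: [0.5594, -0.1968, 0.2046]
tool_rot: [0.673, 0.74, 0.001, 0.002]
force: [-1.0, 0.4, -2.2]
finger_gap: 0.515
gripper_force: 41.8
tcp [ 0.5594 -0.1968  0.2046] d_cm [42.28  2.63  0.34] yaw y-axis 5.4
```

```bash
python3 -m creep '[{"slide":[3.84,0.25,0],"angular":[0,0,0],"claw":-1},{"slide":[3.84,0.25,0],"angular":[0,0,0],"claw":-1},{"slide":[3.84,0.25,0],"angular":[0,0,0],"claw":-1},{"slide":[3.84,0.25,0],"angular":[0,0,0],"claw":-1},{"slide":[3.84,0.25,0],"angular":[0,0,0],"claw":-1},{"slide":[3.84,0.25,0],"angular":[0,0,0],"claw":-1},{"slide":[3.84,0.25,0],"angular":[0,0,0],"claw":-1},{"slide":[3.84,0.25,0],"angular":[0,0,0],"claw":-1},{"slide":[3.84,0.25,0],"angular":[0,0,0],"claw":-1},{"slide":[3.84,0.25,0],"angular":[0,0,0],"claw":-1}]'
python3 -m creep '[{"slide":[3.84,0.25,0],"angular":[0,0,0],"claw":-1},{"slide":[0,0,0],"angular":[0,0,0],"claw":-1},{"slide":[0,0,0],"angular":[0,0,0],"claw":-1},{"slide":[0,0,0],"angular":[0,0,0],"claw":-1},{"slide":[0,0,0],"angular":[0,0,0],"claw":-1}]'
python3 -c "
from h import *
go([.546,.2266,.0915])"
```

```text
t: 15.75
tcp_pos: [0.5454, 0.1901, 0.2002]
tool_rot: [0.673, 0.739, -0.002, -0.001]
force: [0.5, 0.9, -1.9]
finger_gap: 0.515
gripper_force: 41.7
t: 16.17
tcp_pos: [0.5455, 0.2257, 0.2012]
tool_rot: [0.674, 0.739, -0.001, -0.001]
force: [-0.2, 0.6, -1.1]
finger_gap: 0.517
gripper_force: 41.6
tcp [0.5455 0.2257 0.2012] d_cm [ 0.09  0.08 10.97] yaw y-axis 5.3
```

```bash
python3 -m creep '[{"slide":[0.1,0.1,2],"angular":[0,0,0],"claw":-1},{"slide":[0,0,3],"angular":[0,0,0],"claw":-1},{"slide":[0,0,3],"angular":[0,0,0],"claw":-1},{"slide":[0,0,1.6],"angular":[0,0,0],"claw":-1},{"slide":[0,0,1],"angular":[0,0,0],"claw":-1},{"slide":[0,0,0.4],"angular":[0,0,0],"claw":-1},{"slide":[0,0,0],"angular":[0,0,0],"claw":-1},{"slide":[0,0,0],"angular":[0,0,0],"claw":0.3},{"slide":[0,0,0],"angular":[0,0,0],"claw":0.8},{"slide":[0,0,0],"angular":[0,0,0],"claw":0.8}]'
python3 -m creep '[{"slide":[0,0,0],"angular":[0,0,0],"claw":1},{"slide":[0,0,0],"angular":[0,0,0],"claw":1},{"slide":[0,0,-3],"angular":[0,0,0],"claw":1},{"slide":[0,0,-3],"angular":[0,0,0],"claw":1},{"slide":[0,0,-3],"angular":[0,0,0],"claw":1},{"slide":[0,0,-3],"angular":[0,0,0],"claw":1},{"slide":[0,0,0],"angular":[0,0,0],"claw":1},{"slide":[0,0,0],"angular":[0,0,0],"claw":1}]'
python3 - <<'E'
from h import *
go([.4448,-.3011,.22])
t=viewer.snapshot("side"); cv2.imwrite('pics/h_s.png',t)
for c in ['red','green','blue','orange']: print(c,blobs(t,c,60))
E
```

```text
t: 17.0
tcp_pos: [0.5483, 0.2282, 0.0938]
tool_rot: [0.673, 0.74, 0.001, 0.001]
force: [0.0, 0.0, 0.1]
finger_gap: 0.896
gripper_force: 0.0
t: 17.67
tcp_pos: [0.5484, 0.2285, 0.2149]
tool_rot: [0.673, 0.74, 0.002, 0.002]
force: [-1.1, 0.7, 0.4]
finger_gap: 0.996
gripper_force: 0.0
tcp [0.5484 0.2285 0.2149] d_cm [-51.75 -15.3   -0.63] yaw y-axis 5.4
red [([171, 152, 14, 13, 146], [176.9, 158.0]), ([310, 154, 11, 25, 210], [315.2, 165.9]), ([173, 178, 8, 11, 67], [176.6, 182.9]), ([332, 256, 32, 22, 303], [347.8, 266.1])]
green [([210, 258, 17, 20, 254], [218.0, 267.5])]
blue [([224, 294, 18, 22, 314], [233.1, 304.5])]
orange [([252, 330, 21, 23, 335], [261.5, 341.0])]
```

```bash
python3 -m creep '[{"slide":[-3.7,-1.09,0],"angular":[0,0,0],"claw":1},{"slide":[-3.7,-1.09,0],"angular":[0,0,0],"claw":1},{"slide":[-3.7,-1.09,0],"angular":[0,0,0],"claw":1},{"slide":[-3.7,-1.09,0],"angular":[0,0,0],"claw":1},{"slide":[-3.7,-1.09,0],"angular":[0,0,0],"claw":1},{"slide":[-3.7,-1.09,0],"angular":[0,0,0],"claw":1},{"slide":[-3.7,-1.09,0],"angular":[0,0,0],"claw":1},{"slide":[-3.7,-1.09,0],"angular":[0,0,0],"claw":1},{"slide":[-3.7,-1.09,0],"angular":[0,0,0],"claw":1},{"slide":[-3.7,-1.09,0],"angular":[0,0,0],"claw":1}]'
python3 -m creep '[{"slide":[-3.7,-1.09,0],"angular":[0,0,0],"claw":1},{"slide":[-3.7,-1.09,0],"angular":[0,0,0],"claw":1},{"slide":[-3.7,-1.09,0],"angular":[0,0,0],"claw":1},{"slide":[-3.7,-1.09,0],"angular":[0,0,0],"claw":1},{"slide":[0,0,0],"angular":[0,0,0],"claw":1},{"slide":[0,0,0],"angular":[0,0,0],"claw":1},{"slide":[0,0,0],"angular":[0,0,0],"claw":1},{"slide":[0,0,0],"angular":[0,0,0],"claw":1}]'
python3 - <<'E'
from h import *
RANGES['orange']=[(5,170,90),(18,255,255)]
go([.4448,-.3011,.083])
im=viewer.snapshot("wrist"); cv2.imwrite('pics/i_w.png',im); print(proj('wrist',[.4448,-.3011,.14]),blobs(im,'orange',300))
E
```

```text
t: 18.55
tcp_pos: [0.4715, -0.1516, 0.2108]
tool_rot: [0.673, 0.74, -0.0, -0.002]
force: [1.5, -0.0, 0.2]
finger_gap: 0.999
gripper_force: 0.0
t: 19.22
tcp_pos: [0.4433, -0.3, 0.2113]
tool_rot: [0.673, 0.74, 0.0, -0.002]
force: [-0.6, 1.1, 0.1]
finger_gap: 0.998
gripper_force: 0.0
tcp [ 0.4433 -0.3     0.2113] d_cm [-0.16  0.17 12.83] yaw y-axis 5.5
[256.69532053 199.56890875] [([233, 168, 47, 50, 1749], [255.8, 191.9])]
```

```bash
python3 -m creep '[{"slide":[0,0.15,3],"angular":[0,0,0],"claw":1},{"slide":[0,0,3],"angular":[0,0,0],"claw":1},{"slide":[0,0,3],"angular":[0,0,0],"claw":1},{"slide":[0,0,3],"angular":[0,0,0],"claw":1},{"slide":[0,0,0.9],"angular":[0,0,0],"claw":1},{"slide":[0,0,0],"angular":[0,0,0],"claw":0.4},{"slide":[0,0,0],"angular":[0,0,0],"claw":0.2},{"slide":[0,0,0],"angular":[0,0,0],"claw":-1},{"slide":[0,0,0],"angular":[0,0,0],"claw":-1},{"slide":[0,0,0],"angular":[0,0,0],"claw":-1}]' 40
python3 -m creep '[{"slide":[0,0,0],"angular":[0,0,0],"claw":-1},{"slide":[0,0,0],"angular":[0,0,0],"claw":-1},{"slide":[0,0,0],"angular":[0,0,0],"claw":-1},{"slide":[0,0,-3],"angular":[0,0,0],"claw":-1},{"slide":[0,0,-3],"angular":[0,0,0],"claw":-1},{"slide":[0,0,-3],"angular":[0,0,0],"claw":-1},{"slide":[0,0,-3],"angular":[0,0,0],"claw":-1},{"slide":[0,0,0],"angular":[0,0,0],"claw":-1},{"slide":[0,0,0],"angular":[0,0,0],"claw":-1}]'
python3 -c "
from h import *
go([.5433,.1507,.2])"
```

```text
t: 20.1
tcp_pos: [0.4461, -0.3026, 0.0852]
tool_rot: [0.673, 0.74, -0.0, 0.002]
force: [-1.1, 0.1, 4.5]
finger_gap: 0.519
gripper_force: 40.7
t: 20.85
tcp_pos: [0.4461, -0.3027, 0.2055]
tool_rot: [0.673, 0.74, -0.0, 0.003]
force: [-1.1, 0.1, -1.4]
finger_gap: 0.516
gripper_force: 41.8
tcp [ 0.4461 -0.3027  0.2055] d_cm [44.23 13.92  0.41] yaw y-axis 5.4
```

```bash
python3 -m creep '[{"slide":[3.69,1.17,0],"angular":[0,0,0],"claw":-1},{"slide":[3.69,1.17,0],"angular":[0,0,0],"claw":-1},{"slide":[3.69,1.17,0],"angular":[0,0,0],"claw":-1},{"slide":[3.69,1.17,0],"angular":[0,0,0],"claw":-1},{"slide":[3.69,1.17,0],"angular":[0,0,0],"claw":-1},{"slide":[3.69,1.17,0],"angular":[0,0,0],"claw":-1},{"slide":[3.69,1.17,0],"angular":[0,0,0],"claw":-1},{"slide":[3.69,1.17,0],"angular":[0,0,0],"claw":-1},{"slide":[3.69,1.17,0],"angular":[0,0,0],"claw":-1},{"slide":[3.69,1.17,0],"angular":[0,0,0],"claw":-1}]'
python3 -m creep '[{"slide":[3.69,1.17,0],"angular":[0,0,0],"claw":-1},{"slide":[3.69,1.17,0],"angular":[0,0,0],"claw":-1},{"slide":[0,0,0],"angular":[0,0,0],"claw":-1},{"slide":[0,0,0],"angular":[0,0,0],"claw":-1},{"slide":[0,0,0],"angular":[0,0,0],"claw":-1},{"slide":[0,0,0],"angular":[0,0,0],"claw":-1}]'
python3 -c "
from h import *
go([.5433,.1507,.0915])"
```

```text
t: 21.68
tcp_pos: [0.5257, 0.0785, 0.2015]
tool_rot: [0.673, 0.739, -0.001, -0.001]
force: [1.1, -1.4, -1.4]
finger_gap: 0.518
gripper_force: 41.7
t: 22.18
tcp_pos: [0.5425, 0.1509, 0.2023]
tool_rot: [0.674, 0.739, -0.001, -0.001]
force: [0.2, 0.1, -1.5]
finger_gap: 0.517
gripper_force: 41.7
tcp [0.5425 0.1509 0.2023] d_cm [-0.03  0.11 11.08] yaw y-axis 5.3
```

```bash
python3 -m creep '[{"slide":[0,0.1,2],"angular":[0,0,0],"claw":-1},{"slide":[0,0,3],"angular":[0,0,0],"claw":-1},{"slide":[0,0,3],"angular":[0,0,0],"claw":-1},{"slide":[0,0,1.6],"angular":[0,0,0],"claw":-1},{"slide":[0,0,1],"angular":[0,0,0],"claw":-1},{"slide":[0,0,0.4],"angular":[0,0,0],"claw":-1},{"slide":[0,0,0],"angular":[0,0,0],"claw":-1},{"slide":[0,0,0],"angular":[0,0,0],"claw":0.3},{"slide":[0,0,0],"angular":[0,0,0],"claw":0.8},{"slide":[0,0,0],"angular":[0,0,0],"claw":0.8}]'
python3 -m creep '[{"slide":[0,0,0],"angular":[0,0,0],"claw":1},{"slide":[0,0,0],"angular":[0,0,0],"claw":1},{"slide":[0,0,-3],"angular":[0,0,0],"claw":1},{"slide":[0,0,-3],"angular":[0,0,0],"claw":1},{"slide":[0,0,-3],"angular":[0,0,0],"claw":1},{"slide":[0,0,-3],"angular":[0,0,0],"claw":1},{"slide":[0,0,0],"angular":[0,0,0],"claw":1},{"slide":[0,0,0],"angular":[0,0,0],"claw":1}]'
python3 - <<'E'
from h import *
go([.478,-.071,.2])
t=viewer.snapshot("side"); cv2.imwrite('pics/j_s.png',t)
for c in ['green','blue','orange']: print(c,blobs(t,c,60))
E
```

```text
t: 23.02
tcp_pos: [0.5457, 0.1523, 0.0948]
tool_rot: [0.673, 0.74, 0.001, 0.001]
force: [0.4, 0.1, 0.8]
finger_gap: 0.894
gripper_force: 0.0
t: 23.68
tcp_pos: [0.5457, 0.1525, 0.2157]
tool_rot: [0.673, 0.74, 0.002, 0.002]
force: [0.2, 0.9, -0.3]
finger_gap: 0.997
gripper_force: 0.0
tcp [0.5457 0.1525 0.2157] d_cm [-21.62  -8.86   1.52] yaw y-axis 5.4
green [([210, 258, 17, 20, 254], [218.0, 267.4])]
blue [([224, 294, 18, 22, 317], [233.1, 304.6])]
orange [([191, 179, 15, 15, 138], [197.7, 186.1])]
```

View pics/j_s.png

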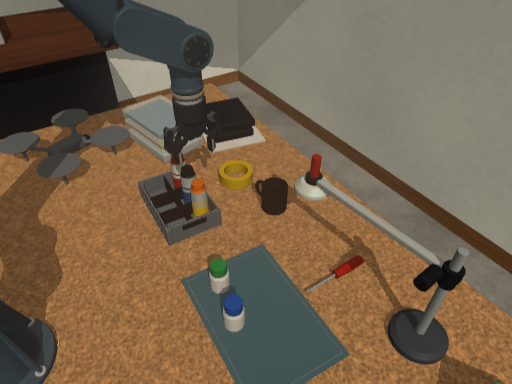

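All three cans stand in the back row at (176,165), (187,178) and (199,195). The green jar at (219,267) and blue jar at (233,304) have not moved. Green jar next.

```bash
python3 -m creep '[{"slide":[-3.6,-1.45,0],"angular":[0,0,0],"claw":1},{"slide":[-3.6,-1.45,0],"angular":[0,0,0],"claw":1},{"slide":[-3.6,-1.45,0],"angular":[0,0,0],"claw":1},{"slide":[-3.6,-1.45,0],"angular":[0,0,0],"claw":1},{"slide":[-3.6,-1.45,1],"angular":[0,0,0],"claw":1},{"slide":[-3.6,-1.45,1.5],"angular":[0,0,0],"claw":1},{"slide":[0,0,2],"angular":[0,0,0],"claw":1},{"slide":[0,0,0],"angular":[0,0,0],"claw":1},{"slide":[0,0,0],"angular":[0,0,0],"claw":1},{"slide":[0,0,0],"angular":[0,0,0],"claw":1}]'
python3 - <<'E'
from h import *
go([.478,-.071,.058])
t=viewer.snapshot("side")
for c in ['green','blue']: print(c,blobs(t,c,60))
im=viewer.snapshot("wrist"); cv2.imwrite('pics/k_w.png',im); print(proj('wrist',[.478,-.071,.082]),blobs(im,'green',300))
E
```

```text
t: 24.57
tcp_pos: [0.478, -0.0701, 0.168]
tool_rot: [0.673, 0.74, -0.0, -0.001]
force: [-0.2, 0.4, 0.1]
finger_gap: 1.001
gripper_force: 0.0
tcp [ 0.478  -0.0701  0.168 ] d_cm [-1.0e-01  1.0e-02  1.1e+01] yaw y-axis 5.4
green [([210, 258, 17, 20, 254], [218.1, 267.4])]
blue [([224, 294, 18, 22, 313], [233.1, 304.5])]
[254.10522232 193.50520868] [([231, 166, 46, 49, 1668], [253.6, 190.7])]
```

Jar confirmed in place. Grasp the lid.

```bash
python3 -m creep '[{"slide":[0,0,3],"angular":[0,0,0],"claw":1},{"slide":[0,0,3],"angular":[0,0,0],"claw":1},{"slide":[0,0,3],"angular":[0,0,0],"claw":1},{"slide":[0,0,2],"angular":[0,0,0],"claw":1},{"slide":[0,0,0],"angular":[0,0,0],"claw":0.4},{"slide":[0,0,0],"angular":[0,0,0],"claw":0.1},{"slide":[0,0,0],"angular":[0,0,0],"claw":-1},{"slide":[0,0,0],"angular":[0,0,0],"claw":-1},{"slide":[0,0,0],"angular":[0,0,0],"claw":-1}]' 40
python3 -m creep '[{"slide":[0,0,0],"angular":[0,0,0],"claw":-1},{"slide":[0,0,0],"angular":[0,0,0],"claw":-1},{"slide":[0,0,0],"angular":[0,0,0],"claw":-1}]'
python3 -m creep '[{"slide":[0,0,-3],"angular":[0,0,0],"claw":-1},{"slide":[0,0,-3],"angular":[0,0,0],"claw":-1},{"slide":[0,0,-3],"angular":[0,0,0],"claw":-1},{"slide":[0,0,-3],"angular":[0,0,0],"claw":-1},{"slide":[0,0,0],"angular":[0,0,0],"claw":-1},{"slide":[0,0,0],"angular":[0,0,0],"claw":-1}]'
python3 -c "
from h import *
go([.4727,.3053,.17])
print(blobs(viewer.snapshot('side'),'green',60))"
```

```text
t: 25.42
tcp_pos: [0.4793, -0.0711, 0.0601]
tool_rot: [0.673, 0.74, 0.001, 0.002]
force: [-0.6, 0.5, 3.5]
finger_gap: 0.45
gripper_force: 39.8
t: 25.67
tcp_pos: [0.4793, -0.0712, 0.06]
tool_rot: [0.673, 0.74, 0.001, 0.002]
force: [-0.3, 0.4, 7.6]
finger_gap: 0.456
gripper_force: 40.1
t: 26.17
tcp_pos: [0.4793, -0.0714, 0.1804]
tool_rot: [0.673, 0.74, 0.001, 0.003]
force: [-0.3, 0.8, -1.5]
finger_gap: 0.452
gripper_force: 41.3
tcp [ 0.4793 -0.0714  0.1804] d_cm [37.56  2.88  0.96] yaw y-axis 5.4
[([210, 222, 15, 21, 258], [217.3, 231.8])]
```

```bash
python3 -m creep '[{"slide":[3.76,0.28,0],"angular":[0,0,0],"claw":-1},{"slide":[3.76,0.28,0],"angular":[0,0,0],"claw":-1},{"slide":[3.76,0.28,0],"angular":[0,0,0],"claw":-1},{"slide":[3.76,0.28,0],"angular":[0,0,0],"claw":-1},{"slide":[3.76,0.28,0],"angular":[0,0,0],"claw":-1},{"slide":[3.76,0.28,0],"angular":[0,0,0],"claw":-1},{"slide":[3.76,0.28,0],"angular":[0,0,0],"claw":-1},{"slide":[3.76,0.28,0],"angular":[0,0,0],"claw":-1},{"slide":[3.76,0.28,0],"angular":[0,0,0],"claw":-1},{"slide":[3.76,0.28,0],"angular":[0,0,0],"claw":-1}]'
python3 -m creep '[{"slide":[0,0,0],"angular":[0,0,0],"claw":-1},{"slide":[0,0,0],"angular":[0,0,0],"claw":-1},{"slide":[0,0,0],"angular":[0,0,0],"claw":-1},{"slide":[0,0,0],"angular":[0,0,0],"claw":-1}]'
python3 -c "
from h import *
go([.4727,.3053,.0665])"
```

```text
t: 27.05
tcp_pos: [0.4689, 0.3073, 0.1761]
tool_rot: [0.673, 0.74, -0.002, -0.001]
force: [0.9, -0.2, -1.8]
finger_gap: 0.451
gripper_force: 41.1
t: 27.38
tcp_pos: [0.4699, 0.3046, 0.1771]
tool_rot: [0.674, 0.739, -0.002, -0.001]
force: [-0.1, -0.3, -0.5]
finger_gap: 0.456
gripper_force: 41.2
tcp [0.4699 0.3046 0.1771] d_cm [ 0.06  0.32 11.06] yaw y-axis 5.3
```

```bash
python3 -m creep '[{"slide":[0,0.2,2],"angular":[0,0,0],"claw":-1},{"slide":[0,0,3],"angular":[0,0,0],"claw":-1},{"slide":[0,0,3],"angular":[0,0,0],"claw":-1},{"slide":[0,0,1.6],"angular":[0,0,0],"claw":-1},{"slide":[0,0,1],"angular":[0,0,0],"claw":-1},{"slide":[0,0,0.5],"angular":[0,0,0],"claw":-1},{"slide":[0,0,0],"angular":[0,0,0],"claw":-1},{"slide":[0,0,0],"angular":[0,0,0],"claw":0.1},{"slide":[0,0,0],"angular":[0,0,0],"claw":0.3},{"slide":[0,0,0],"angular":[0,0,0],"claw":0.3}]'
python3 -m creep '[{"slide":[0,0,0],"angular":[0,0,0],"claw":0.3},{"slide":[0,0,0],"angular":[0,0,0],"claw":0.3},{"slide":[0,0,-3],"angular":[0,0,0],"claw":0.3},{"slide":[0,0,-3],"angular":[0,0,0],"claw":0.3},{"slide":[0,0,-3],"angular":[0,0,0],"claw":0.3},{"slide":[0,0,-3],"angular":[0,0,0],"claw":0.6},{"slide":[0,0,0],"angular":[0,0,0],"claw":1},{"slide":[0,0,0],"angular":[0,0,0],"claw":1}]'
python3 - <<'E'
from h import *
go([.4566,-.1752,.18])
t=viewer.snapshot("side"); cv2.imwrite('pics/l_s.png',t)
for c in ['green','blue']: print(c,blobs(t,c,60))
print(proj('side',[.4727,.3053,.075]))
E
```

```text
t: 28.22
tcp_pos: [0.4736, 0.3063, 0.0684]
tool_rot: [0.673, 0.739, 0.001, 0.001]
force: [-0.5, 0.2, 0.4]
finger_gap: 0.648
gripper_force: 0.0
t: 28.88
tcp_pos: [0.474, 0.3069, 0.1896]
tool_rot: [0.673, 0.74, 0.002, 0.001]
force: [0.4, -0.6, -1.1]
finger_gap: 1.0
gripper_force: 0.0
tcp [0.474  0.3069 0.1896] d_cm [-47.83  -6.27   0.85] yaw y-axis 5.4
green [([148, 175, 13, 14, 157], [154.0, 181.3])]
blue [([224, 294, 18, 22, 321], [233.0, 304.5])]
[154.90984207 180.94887967]
```

Green jar is in front_1. Now the blue jar: 13 rows.

```bash
python3 -m creep '[{"slide":[-3.68,-0.47,0],"angular":[0,0,0],"claw":1},{"slide":[-3.68,-0.47,0],"angular":[0,0,0],"claw":1},{"slide":[-3.68,-0.47,0],"angular":[0,0,0],"claw":1},{"slide":[-3.68,-0.47,0],"angular":[0,0,0],"claw":1},{"slide":[-3.68,-0.47,0],"angular":[0,0,0],"claw":1},{"slide":[-3.68,-0.47,0],"angular":[0,0,0],"claw":1},{"slide":[-3.68,-0.47,0],"angular":[0,0,0],"claw":1},{"slide":[-3.68,-0.47,0],"angular":[0,0,0],"claw":1},{"slide":[-3.68,-0.47,0],"angular":[0,0,0],"claw":1},{"slide":[-3.68,-0.47,0],"angular":[0,0,0],"claw":1}]'
python3 -m creep '[{"slide":[-3.68,-0.47,0],"angular":[0,0,0],"claw":1},{"slide":[-3.68,-0.47,0],"angular":[0,0,0],"claw":1},{"slide":[-3.68,-0.47,0],"angular":[0,0,0],"claw":1},{"slide":[0,0,1.5],"angular":[0,0,0],"claw":1},{"slide":[0,0,0],"angular":[0,0,0],"claw":1},{"slide":[0,0,0],"angular":[0,0,0],"claw":1},{"slide":[0,0,0],"angular":[0,0,0],"claw":1},{"slide":[0,0,0],"angular":[0,0,0],"claw":1}]'
python3 - <<'E'
from h import *
go([.4566,-.1752,.058])
t=viewer.snapshot("side")
for c in ['green','blue']: print(c,blobs(t,c,60))
im=viewer.snapshot("wrist"); cv2.imwrite('pics/m_w.png',im); print(proj('wrist',[.4566,-.1752,.082]),blobs(im,'blue',300))
E
```

```text
t: 29.77
tcp_pos: [0.4589, -0.0658, 0.1858]
tool_rot: [0.673, 0.74, -0.001, -0.002]
force: [0.7, 0.4, 0.2]
finger_gap: 1.001
gripper_force: 0.0
t: 30.43
tcp_pos: [0.4565, -0.1744, 0.1722]
tool_rot: [0.672, 0.74, -0.0, -0.001]
force: [-0.4, 0.1, -0.9]
finger_gap: 1.003
gripper_force: 0.0
tcp [ 0.4565 -0.1744  0.1722] d_cm [-9.000e-02  1.000e-02  1.142e+01] yaw y-axis 5.5
green [([148, 175, 13, 14, 150], [153.8, 181.3])]
blue [([224, 294, 18, 22, 322], [233.0, 304.5])]
[254.7433699  191.62760715] [([232, 166, 45, 47, 1608], [253.8, 189.8])]
```

```bash
python3 -m creep '[{"slide":[0,0,3],"angular":[0,0,0],"claw":1},{"slide":[0,0,3],"angular":[0,0,0],"claw":1},{"slide":[0,0,3],"angular":[0,0,0],"claw":1},{"slide":[0,0,2.4],"angular":[0,0,0],"claw":1},{"slide":[0,0,0],"angular":[0,0,0],"claw":0.4},{"slide":[0,0,0],"angular":[0,0,0],"claw":0.1},{"slide":[0,0,0],"angular":[0,0,0],"claw":-1},{"slide":[0,0,0],"angular":[0,0,0],"claw":-1},{"slide":[0,0,0],"angular":[0,0,0],"claw":-1}]' 40
python3 -m creep '[{"slide":[0,0,0],"angular":[0,0,0],"claw":-1},{"slide":[0,0,0],"angular":[0,0,0],"claw":-1},{"slide":[0,0,0],"angular":[0,0,0],"claw":-1}]'
python3 -m creep '[{"slide":[0,0,-3],"angular":[0,0,0],"claw":-1},{"slide":[0,0,-3],"angular":[0,0,0],"claw":-1},{"slide":[0,0,-3],"angular":[0,0,0],"claw":-1},{"slide":[0,0,-3],"angular":[0,0,0],"claw":-1},{"slide":[0,0,0],"angular":[0,0,0],"claw":-1},{"slide":[0,0,0],"angular":[0,0,0],"claw":-1}]'
python3 -c "
from h import *
go([.470,.2294,.18])
t=viewer.snapshot('side');print(blobs(t,'green',60),blobs(t,'blue',60))"
```

```text
t: 31.28
tcp_pos: [0.4577, -0.1763, 0.0601]
tool_rot: [0.673, 0.74, 0.0, 0.002]
force: [-0.5, -0.3, 3.1]
finger_gap: 0.454
gripper_force: 39.9
t: 31.53
tcp_pos: [0.4577, -0.1764, 0.06]
tool_rot: [0.673, 0.74, 0.0, 0.002]
force: [-1.2, 0.2, 7.7]
finger_gap: 0.455
gripper_force: 40.4
t: 32.03
tcp_pos: [0.4578, -0.1764, 0.1804]
tool_rot: [0.673, 0.74, 0.0, 0.003]
force: [-0.2, 0.3, -2.2]
finger_gap: 0.451
gripper_force: 41.4
tcp [ 0.4578 -0.1764  0.1804] d_cm [40.29  5.03 -0.08] yaw y-axis 5.4
[([148, 175, 14, 14, 153], [153.9, 181.4])] [([227, 258, 15, 24, 299], [234.0, 269.4])]
```

```bash
python3 -m creep '[{"slide":[3.66,0.47,0],"angular":[0,0,0],"claw":-1},{"slide":[3.66,0.47,0],"angular":[0,0,0],"claw":-1},{"slide":[3.66,0.47,0],"angular":[0,0,0],"claw":-1},{"slide":[3.66,0.47,0],"angular":[0,0,0],"claw":-1},{"slide":[3.66,0.47,0],"angular":[0,0,0],"claw":-1},{"slide":[3.66,0.47,0],"angular":[0,0,0],"claw":-1},{"slide":[3.66,0.47,0],"angular":[0,0,0],"claw":-1},{"slide":[3.66,0.47,0],"angular":[0,0,0],"claw":-1},{"slide":[3.66,0.47,0],"angular":[0,0,0],"claw":-1}]'
python3 -m creep '[{"slide":[3.66,0.47,0],"angular":[0,0,0],"claw":-1},{"slide":[3.66,0.47,0],"angular":[0,0,0],"claw":-1},{"slide":[0,0,0],"angular":[0,0,0],"claw":-1},{"slide":[0,0,0],"angular":[0,0,0],"claw":-1},{"slide":[0,0,0],"angular":[0,0,0],"claw":-1},{"slide":[0,0,0],"angular":[0,0,0],"claw":-1}]'
python3 -c "
from h import *
go([.470,.2294,.0665])"
```

```text
t: 32.83
tcp_pos: [0.4662, 0.1577, 0.1764]
tool_rot: [0.673, 0.74, -0.002, -0.001]
force: [0.9, -0.4, -0.7]
finger_gap: 0.453
gripper_force: 41.2
t: 33.33
tcp_pos: [0.4696, 0.2286, 0.1772]
tool_rot: [0.674, 0.739, -0.001, -0.001]
force: [0.9, -0.4, -1.1]
finger_gap: 0.455
gripper_force: 41.2
tcp [0.4696 0.2286 0.1772] d_cm [ 0.08  0.08 11.07] yaw y-axis 5.3
```

```bash
python3 -m creep '[{"slide":[0,0,2],"angular":[0,0,0],"claw":-1},{"slide":[0,0,3],"angular":[0,0,0],"claw":-1},{"slide":[0,0,3],"angular":[0,0,0],"claw":-1},{"slide":[0,0,1.6],"angular":[0,0,0],"claw":-1},{"slide":[0,0,1],"angular":[0,0,0],"claw":-1},{"slide":[0,0,0.5],"angular":[0,0,0],"claw":-1},{"slide":[0,0,0],"angular":[0,0,0],"claw":-1},{"slide":[0,0,0],"angular":[0,0,0],"claw":0.1},{"slide":[0,0,0],"angular":[0,0,0],"claw":0.3},{"slide":[0,0,0],"angular":[0,0,0],"claw":0.3}]'
python3 -m creep '[{"slide":[0,0,0],"angular":[0,0,0],"claw":0.3},{"slide":[0,0,0],"angular":[0,0,0],"claw":0.3},{"slide":[0,0,-3],"angular":[0,0,0],"claw":0.3},{"slide":[0,0,-3],"angular":[0,0,0],"claw":0.3},{"slide":[0,0,-3],"angular":[0,0,0],"claw":0.3},{"slide":[0,0,-3.5],"angular":[0,0,0],"claw":0.6},{"slide":[0,0,-3.5],"angular":[0,0,0],"claw":1},{"slide":[0,0,-3.5],"angular":[0,0,0],"claw":1},{"slide":[0,0,-3.5],"angular":[0,0,0],"claw":1},{"slide":[0,0,-3.5],"angular":[0,0,0],"claw":1}]'
python3 -m creep '[{"slide":[0,-1,0],"angular":[0,0,0],"claw":1},{"slide":[0,-1,0],"angular":[0,0,0],"claw":1},{"slide":[0,0,0],"angular":[0,0,0],"claw":1},{"slide":[0,0,0],"angular":[0,0,0],"claw":1}]'
python3 - <<'E'
from h import *
go([.7394,-.0717,.35])
t=viewer.snapshot("side"); cv2.imwrite('pics/n_s.png',t)
for c in ['red','green','blue','orange']: print(c,blobs(t,c,60))
print(plane('side',315.2,165.9,.262))
g=viewer.snapshot("top");print(blobs(g,'red'))
a=np.hstack([cv2.resize(t[100:300,100:340],None,fx=2.4,fy=2.4)]);cv2.imwrite('pics/n_c.png',a)
E
```

```text
t: 34.17
tcp_pos: [0.4714, 0.2299, 0.0683]
tool_rot: [0.673, 0.739, 0.001, 0.001]
force: [-1.0, -0.0, 1.0]
finger_gap: 0.65
gripper_force: 0.0
t: 35.0
tcp_pos: [0.4699, 0.2299, 0.3345]
tool_rot: [0.673, 0.74, 0.0, 0.0]
force: [1.1, -0.5, -0.0]
finger_gap: 0.999
gripper_force: 0.0
t: 35.33
tcp_pos: [0.4489, 0.2278, 0.3311]
tool_rot: [0.673, 0.74, -0.001, -0.001]
force: [-0.1, 1.0, 0.9]
finger_gap: 0.998
gripper_force: 0.0
tcp [0.4489 0.2278 0.3311] d_cm [-32.55  26.09  -1.95] yaw y-axis 5.4
red [([170, 152, 15, 13, 148], [176.7, 158.1]), ([310, 154, 11, 25, 210], [315.2, 165.9]), ([173, 178, 8, 11, 64], [176.5, 183.1]), ([332, 256, 32, 22, 304], [347.8, 266.1])]
green [([148, 175, 13, 14, 153], [153.9, 181.3])]
blue [([157, 189, 13, 15, 113], [163.4, 194.7])]
orange [([192, 179, 14, 15, 133], [197.7, 186.1])]
[ 0.74231828 -0.07402142  0.262     ]
[([299, 105, 13, 18, 159], [305.5, 113.0]), ([338, 121, 10, 26, 222], [343.1, 133.1]), ([126, 205, 19, 18, 264], [135.3, 213.5]), ([147, 212, 9, 12, 31], [152.1, 219.2]), ([487, 231, 18, 33, 251], [495.5, 246.9])]
```

View pics/n_c.png

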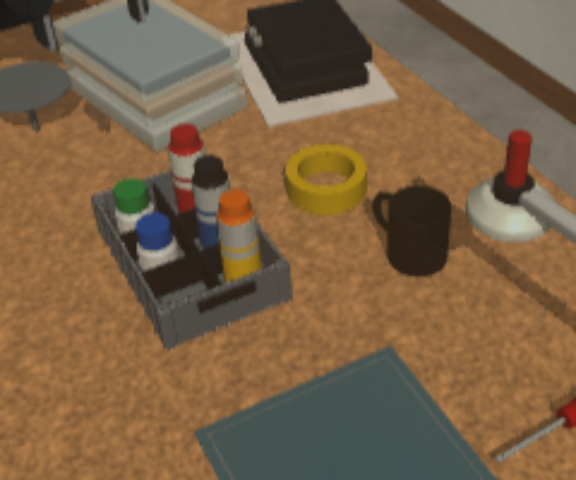

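All five stand in the crate (cans behind, jars in front-left and front-middle) and the mat is empty. Return to the lamp grip.

```bash
python3 -m creep '[{"slide":[-2.96,2.37,-0.1],"angular":[0,0,0],"claw":1},{"slide":[-2.96,2.37,-0.1],"angular":[0,0,0],"claw":1},{"slide":[-2.96,2.37,-0.1],"angular":[0,0,0],"claw":1},{"slide":[-2.96,2.37,-0.1],"angular":[0,0,0],"claw":1},{"slide":[-2.96,2.37,-0.1],"angular":[0,0,0],"claw":1},{"slide":[-2.96,2.37,-0.1],"angular":[0,0,0],"claw":1},{"slide":[-2.96,2.37,-0.1],"angular":[0,0,0],"claw":1},{"slide":[-2.96,2.37,-0.1],"angular":[0,0,0],"claw":1},{"slide":[-2.96,2.37,0],"angular":[0,0,0],"claw":1},{"slide":[-2.96,2.37,0],"angular":[0,0,0],"claw":1}]'
python3 -m creep '[{"slide":[-2.96,2.37,0],"angular":[0,0,0],"claw":1},{"slide":[0,0,0],"angular":[0,0,0],"claw":1},{"slide":[0,0,0],"angular":[0,0,0],"claw":1},{"slide":[0,0,0],"angular":[0,0,0],"claw":1},{"slide":[0,0,0],"angular":[0,0,0],"claw":1}]'
python3 - <<'E'
from h import *
go([.740,-.072,.2475])
im=viewer.snapshot("wrist");cv2.imwrite('pics/o_w.png',im);print(blobs(im,'red',200),proj('wrist',[.74,-.072,.29]))
E
```

```text
t: 36.27
tcp_pos: [0.7154, -0.0462, 0.3383]
tool_rot: [0.673, 0.739, -0.001, -0.001]
force: [0.5, 0.7, 0.7]
finger_gap: 1.0
gripper_force: 0.0
t: 36.68
tcp_pos: [0.74, -0.0707, 0.3396]
tool_rot: [0.673, 0.74, -0.0, -0.001]
force: [0.1, 0.2, 0.5]
finger_gap: 1.001
gripper_force: 0.0
tcp [ 0.74   -0.0707  0.3396] d_cm [-0.14  0.    9.21] yaw y-axis 5.4
[([245, 179, 27, 44, 988], [257.9, 200.8]), ([269, 219, 24, 14, 301], [280.4, 225.6]), ([88, 372, 29, 12, 224], [101.5, 377.5])] [254.92854096 209.26540598]
```

```bash
python3 -m creep '[{"slide":[-0.1,0,3],"angular":[0,0,0],"claw":1},{"slide":[0,0,3],"angular":[0,0,0],"claw":1},{"slide":[0,0,2],"angular":[0,0,0],"claw":1},{"slide":[0,0,1.1],"angular":[0,0,0],"claw":1},{"slide":[0,0,0],"angular":[0,0,0],"claw":0.2},{"slide":[0,0,0],"angular":[0,0,0],"claw":-0.3},{"slide":[0,0,0],"angular":[0,0,0],"claw":-1},{"slide":[0,0,0],"angular":[0,0,0],"claw":-1},{"slide":[0,0,0],"angular":[0,0,0],"claw":-1},{"slide":[0,0,0],"angular":[0,0,0],"claw":-1}]' 30
python3 -m creep '[{"slide":[0,0,0],"angular":[0,0,0],"claw":-1},{"slide":[0,0,0],"angular":[0,0,0],"claw":-1},{"slide":[0,0,0],"angular":[0,0,0],"claw":-1},{"slide":[0,0,0],"angular":[0,0,0],"claw":-1}]'
python3 -c "
from h import *
s=manip.sense();d=s['tcp_pos'][:2]-[.775,-.42];print(np.linalg.norm(d),np.degrees(np.arctan2(d[1],d[0])))"
```

```text
t: 37.57
tcp_pos: [0.7417, -0.0728, 0.2514]
tool_rot: [0.673, 0.74, 0.001, 0.002]
force: [0.3, 0.0, 3.7]
finger_gap: 0.245
gripper_force: 29.5
t: 37.9
tcp_pos: [0.7416, -0.0728, 0.2514]
tool_rot: [0.673, 0.74, 0.001, 0.001]
force: [-0.9, 1.1, 6.1]
finger_gap: 0.249
gripper_force: 29.7
0.3487573132081092 95.48856788808538
```

```bash
python3 -m creep '[{"slide":[0,-0.4,0],"angular":[0,0,-0.03],"claw":-1},{"slide":[0,-1.05,0],"angular":[0,0,-0.03],"claw":-1},{"slide":[0,-1.4,0],"angular":[0,0,-0.04],"claw":-1},{"slide":[0,-1.4,0],"angular":[0,0,-0.04],"claw":-1},{"slide":[0,-1.4,0],"angular":[0,0,-0.04],"claw":-1},{"slide":[0,-1.4,0],"angular":[0,0,-0.04],"claw":-1},{"slide":[0,0,0],"angular":[0,0,0],"claw":-1}]'
python3 -m creep '[{"slide":[0,-1.4,0],"angular":[0,0,-0.04],"claw":-1},{"slide":[0,-1.4,0],"angular":[0,0,-0.04],"claw":-1},{"slide":[0,-1.4,0],"angular":[0,0,-0.04],"claw":-1},{"slide":[0,-1.4,0],"angular":[0,0,-0.04],"claw":-1},{"slide":[0,-1.4,0],"angular":[0,0,-0.04],"claw":-1},{"slide":[0,-1.4,0],"angular":[0,0,-0.04],"claw":-1},{"slide":[0,0,0],"angular":[0,0,0],"claw":-1}]'
python3 -c "
from h import *
go([.514,-.19,.2514])
s=manip.sense();d=s['tcp_pos'][:2]-[.775,-.42];print(np.linalg.norm(d),np.degrees(np.arctan2(d[1],d[0])))"
```

```text
t: 38.48
tcp_pos: [0.6703, -0.0872, 0.2514]
tool_rot: [0.588, 0.809, -0.0, 0.001]
force: [-1.6, 0.5, 5.1]
finger_gap: 0.246
gripper_force: 29.8
t: 39.07
tcp_pos: [0.594, -0.1216, 0.2513]
tool_rot: [0.487, 0.874, -0.001, 0.001]
force: [0.2, -0.1, 6.5]
finger_gap: 0.25
gripper_force: 30.0
tcp [ 0.594  -0.1216  0.2513] d_cm [-1.61e+00 -1.04e+01 -1.00e-02] yaw y-axis 31.7
0.348978966218391 121.23778420047257
```

```bash
python3 -m creep '[{"slide":[0,-1.4,0],"angular":[0,0,-0.04],"claw":-1},{"slide":[0,-1.4,0],"angular":[0,0,-0.04],"claw":-1},{"slide":[0,-1.4,0],"angular":[0,0,-0.04],"claw":-1},{"slide":[0,-1.4,0],"angular":[0,0,-0.04],"claw":-1},{"slide":[0,-1.4,0],"angular":[0,0,-0.04],"claw":-1},{"slide":[0,-1.4,0],"angular":[0,0,-0.04],"claw":-1},{"slide":[0,-1.4,0],"angular":[0,0,-0.04],"claw":-1},{"slide":[0,-0.6,0],"angular":[0,0,-0.02],"claw":-1},{"slide":[0,0,0],"angular":[0,0,0],"claw":-1},{"slide":[0,0,0],"angular":[0,0,0],"claw":-1}]'
python3 -c "
from h import *
go([.514,-.19,.2514])
for u,v in [(271.6,180.7),(407.1,187.3),(405.1,278.2),(268,271.6)]: print(plane('top',u,v,.001).round(4))"
```

```text
t: 39.9
tcp_pos: [0.515, -0.1868, 0.2513]
tool_rot: [0.351, 0.936, -0.001, 0.002]
force: [-1.6, 0.2, 8.5]
finger_gap: 0.254
gripper_force: 30.2
tcp [ 0.515  -0.1868  0.2513] d_cm [-0.14 -0.31 -0.01] yaw y-axis 48.9
[ 0.641  -0.0144  0.001 ]
[ 0.624  -0.3742  0.001 ]
[ 0.3863 -0.3616  0.001 ]
[ 0.4023 -0.0049  0.001 ]
```

Within 3 mm of the mat's middle. Release, rise and back off.

```bash
python3 -m creep '[{"slide":[0,-0.25,0],"angular":[0,0,0],"claw":-1},{"slide":[0,0,0],"angular":[0,0,0],"claw":-1},{"slide":[0,0,0],"angular":[0,0,0],"claw":0},{"slide":[0,0,0],"angular":[0,0,0],"claw":1},{"slide":[0,0,0],"angular":[0,0,0],"claw":1},{"slide":[0,0,0],"angular":[0,0,0],"claw":1},{"slide":[0,0,0],"angular":[0,0,0],"claw":1},{"slide":[0,0,-2.5],"angular":[0,0,0],"claw":1},{"slide":[0,0,-3],"angular":[0,0,0],"claw":1},{"slide":[0,0,-3],"angular":[0,0,0],"claw":1}]'
python3 -m creep '[{"slide":[0,0,-1],"angular":[0,0,0],"claw":1},{"slide":[3.5,1,0],"angular":[0,0,0],"claw":1},{"slide":[3.5,1,0],"angular":[0,0,0],"claw":1},{"slide":[3.5,1,0],"angular":[0,0,0],"claw":1},{"slide":[3.5,1,0],"angular":[0,0,0],"claw":1},{"slide":[3.5,1,0],"angular":[0,0,0],"claw":1},{"slide":[0,0,0],"angular":[0,0,0],"claw":1},{"slide":[0,0,0],"angular":[0,0,0],"claw":1},{"slide":[0,0,0],"angular":[0,0,0],"claw":1},{"slide":[0,0,0],"angular":[0,0,0],"claw":1}]'
python3 - <<'E'
from h import *
print(manip.sense()['tcp_pos'],np.abs(manip.sense()['qd']).max())
cv2.imwrite('pics/p_t.png',viewer.snapshot("top")); t=viewer.snapshot("side");cv2.imwrite('pics/p_s.png',t)
for b in blobs(t,'red',60): print(b, plane('side',*b[1],.263).round(3))
print(proj('side',[.514,-.19,.263]))
E
```

```text
t: 40.73
tcp_pos: [0.5124, -0.1869, 0.3343]
tool_rot: [0.351, 0.936, 0.0, -0.002]
force: [1.2, -0.3, -0.1]
finger_gap: 0.999
gripper_force: 0.0
t: 41.57
tcp_pos: [0.4148, -0.0355, 0.3442]
tool_rot: [0.351, 0.936, -0.0, 0.0]
force: [0.4, -0.2, 0.7]
finger_gap: 1.001
gripper_force: 0.0
[ 0.41478425 -0.03546894  0.34422684] 0.010255552203682936
([170, 154, 15, 11, 78], [176.1, 160.6]) [0.481 0.116 0.263]
([173, 178, 8, 11, 65], [176.5, 183.0]) [0.447 0.039 0.263]
([255, 224, 12, 27, 288], [260.1, 236.9]) [ 0.513 -0.19   0.263]
([332, 266, 24, 12, 156], [341.9, 270.5]) [ 0.588 -0.33   0.263]
[260.38007211 236.65819598]
```

View pics/p_s.png

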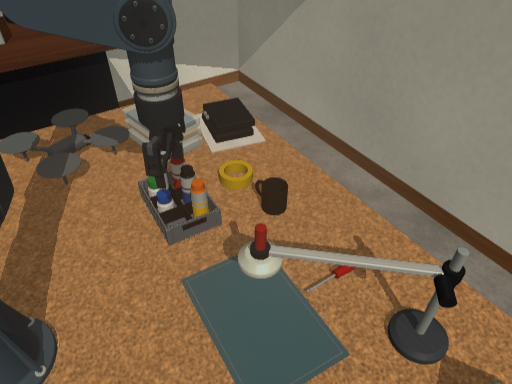

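The lamp grip is at (260,237), which is 1 mm from over the mat's middle. All five items are upright in the crate, the mat is clear, and the tape, mug and screwdriver are untouched.

```bash
python3 -c "
from station import ticket
print(ticket.sign_off())"
```

```text
the job is handed in; nothing more can be done
None
```

The job is handed in at about 42 s: the three cans and two jars from the mat (no amber jar was there) stand in the crate, cans in the back row and jars in front, the lamp is back over the middle of the mat, and the tape, mug and screwdriver were left alone.

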